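# Load the flange magazine

## Robot

A 7-joint arm with a two-finger parallel gripper is mounted at the origin on a cart in front of the work surface, level with it; the furniture and walls round the work are solid. World frame = base frame: x ahead of the robot, y to its left, z up, the work surface at z = 0. Lengths are in m, angles in rad, forces in N, time in s.
With the tool pointing down it reaches from about 0.4 to 0.875 m from the base axis. Payload 19.3 kg.
Tool frame: the origin (TCP) lies at the very end of the fingers, on their centre line; the grasp point (between the pads) lies 19 mm behind it; y points along the fingers, x is the direction in which the jaws open and shut, and the axes are right-handed (so a half turn about y gives the same grasp; the last joint's range is limited). The gripper opens to 85 mm and grips with 20 to 120 N. Pads are 22 mm wide; open, the fingers measure 114 mm over their backs; the gripper's body (76 mm by 85 mm) begins 54 mm behind the grasp point. The pads swing forward as they close: fully open they stand 13 mm farther back than shut.
Start: joints at [1.126, 0.521, -0.036, 1.599, 0.021, 1.021, -0.113], TCP at [0.229, -0.582, 0.231] pointing down, gripper open.
Joint ranges: [-2.91, 2.91], [-0.3, 2.13], [-1.5, 1.42], [0.17, 2.43], [-1.26, 4.41], [0.16, 1.93], [-2.52, 2.52]. Speed limits (rad/s): [1.89, 1.89, 2.39, 2.39, 3.01, 3.01, 3.01].

## Interface

Orientations are given as [roll, pitch, yaw] about the fixed x, y, z axes, in that order (R = Rz(yaw) Ry(pitch) Rx(roll)).
In Python, from workcell import bot gives the robot as it stands. The module is installed in compiled form; this text tells all that it offers.
- The arm moves only by the shell command python3 -m crank 'ROWS' [FORCE]. ROWS is JSON, a list of rows, each an object of numbers: "hand": the closure, from 0 (fully open) to 1 (shut); "dx", "dy", "dz": the shift along the tool's x, y, z in mm; "yaw": the turn about the tool's y in rad. In form: [{"hand": .., "dx": .., "dy": .., "dz": .., "yaw": ..}, ...]. A call has 1 to 12 rows; each row is the pose to reach, as a shift and turn from the pose commanded when the call began, along the tool's axes at that moment; what a row does not reach only later rows make up. A row lasts 1/12 s, in which the tool goes at most 41.7 mm and 7.16 degrees, less where a joint would pass 70% of its speed; a pose out of reach is approached as far as the arm can. A call with a gripper value outside its range is refused whole. The fingers move at their own pace and stop on an object; FORCE is the grip in N (left out, the last holds). Time passes only in rows, so rows that repeat a pose let the fingers close. It gives the time, the measured TCP pose, the force and the opening at its end, in the units of the state.
- bot.observe(): the state, without advancing time (a new reading comes with each control period).
- bot.grab_frame(name): name is "scene" or "top" or "wrist"; returns the picture (480x640x3 uint8, red, green, blue); there is no depth.
- bot.camera_info(name): a dict with "fx", "fy", "cx", "cy" (pixels), "rvec" (rotation vector, rad) and "tvec" (3), from world to camera coordinates, as OpenCV has them. Camera axes: x right, y down, z forward; pixel columns grow to the right and rows downward; lengths in m; the calibration is good to about 2 mm. A picture is of the moment at which its call begins: read the wrist's pose just before it. camera_info takes no time and is no camera call; for the wrist camera it gives the pose at the moment of the call.
- bot.job_done(): hands the job in, once; it reports no verdict.
The state is a dict: "clock": time; "qpos": joint angles; "qd": joint speeds; "joint_efforts": joint torques, N m; "position": TCP position; "tool_rot": TCP orientation; "force": force on the tool from outside, world axes, zero at the start; "moment": the same for the moment, N m; "grip_width": finger opening in m.
Only numpy, scipy, OpenCV 4.12 (cv2) and the standard library are available. Lean on these libraries where they do the work, as an engineer would, in place of code of your own. Each camera call takes 0.05 s, during which the arm holds its last target.

## Task

Load the feed magazine: drop all three loose ring flanges into its upright tube so that they lie flat on one another in one column. Then swing the spatter cover fully shut over the tube's mouth and let go; leave the hex nut and the paint marker where they are.

Things in the scene. Friction and masses are not known exactly. Their poses are not given: they have to be found in the camera images.
- flange_0: bare steel ring flange, disc 56 mm across (pinch it across its rim), 12 mm thick, with a bore and small bolt holes; loose, lies flat on the work surface; origin: centre of its underside, z up. All three flanges are alike, and any order in the tube will do
- flange_1: second ring flange, the same as flange_0
- flange_2: third ring flange, the same as flange_0
- magazine: fixed feed magazine: grey foot plate 106 x 146 x 8 mm (y -53 to +93 mm) with an upright steel tube; origin on the tube's axis, at the plate's underside, z up; the cover's pivot post, 18 mm thick, stands at x 0, y +75 mm. Tube: bore 59 mm, outside 67 mm, flaring over the top 6 mm to 68 mm inside, 76 mm outside
- tube_floor (a point): centre of the tube's inner floor, 8 mm above the work surface; three flanges on it reach 36 mm up
- tube_mouth (a point): centre of the tube's mouth, level with its upper rim, 64 mm above the work surface. Fingers holding a flange stay above the rim: let go with the flange level and centred, its underside in or just over the flare, and it falls in
- cover (a joint): spatter cover: aluminium disc 72 mm across, 5 mm thick, on an arm that swings level about the pivot post, 3 mm above the rim (top 72 mm above the work surface). 0 = fully shut, centred over the mouth, against a stop; grows as it opens, anticlockwise from above, to 2.1 rad. Stays where it is left; about 1 N at the pin moves it
- cover_pin (a point): upright round pin, 12 mm thick, 33 mm tall, in the middle of the cover's disc, to pinch or push; this point is 19 mm above the disc's top and 14 mm below the pin's top, on a circle of 75 mm about the pivot (at x 0, y +75 mm in the magazine's frame)
- nut: steel hex nut, 30 x 34 x 16 mm, loose, not part of the job; origin: centre of its underside
- marker: paint marker, white with a blue cap, 15 x 128 mm, lying, not part of the job; origin: middle of its underside, length along its y
Mind the look-alikes: they are no part of the job. Leave any blue look-alike of the flange_0 alone.

How it is judged:
By the outcome, as a careful person would: the job done as asked, in the order asked, and still so for the second after the job is handed in, with the robot touching nothing.
It also fails if it takes over 72 s, if anything falls off the work surface, if the arm or the gripper's body presses on something with over 40 N, if the wrist force passes 120 N, or if a joint passes its speed limit or range.

## Working session

There is one attempt and no reset: what is moved stays moved. The work goes in short steps, Python scripts to look and compute and a shell command to move; the robot and the scene stay as the last step left them, time stands still between calls to the robot, and variables do not carry over. Pictures are saved under pics/ and viewed, and the job is handed in when it is done.

```bash
mkdir -p pics
python3 - <<'E'
from workcell import bot
import cv2
s=bot.observe()
for k in s: print(k,s[k])
for n in ["scene","top","wrist"]:
    print(n,bot.camera_info(n))
    cv2.imwrite(f"pics/{n}0.png",bot.grab_frame(n)[:,:,::-1])
E
```

```text
clock 0.0
qpos [ 1.12578785  0.52203501 -0.03631487  1.5999568   0.02120501  1.02108775
 -0.11280668]
qd [ 0.0014778  -0.0002787  -0.0005397   0.00063816 -0.00101074 -0.00266194
 -0.00224758]
joint_efforts [-1.31603443e-03 -9.27121782e+01  1.97945751e+00 -3.69927800e+01
  1.77168933e-02  8.31677404e-03  2.31260617e-05]
position [ 0.22865511 -0.58133819  0.23073112]
tool_rot [-1.57088371e+00  1.09833525e-03 -1.19601372e+00]
force [-0.2030877  -0.79290002  0.27220781]
moment [ 0.02464511  0.02253655 -0.00977424]
grip_width 0.08543342797676043
scene {'fx': 527.5407913448204, 'fy': 527.5407913448204, 'cx': 321.0802765938638, 'cy': 235.83987430355154, 'rvec': array([ 1.81858634, -1.0593099 ,  0.65566106]), 'tvec': array([-0.31078161,  0.25994402,  0.53065381])}
top {'fx': 433.69037193740144, 'fy': 433.69037193740144, 'cx': 319.9906499279255, 'cy': 237.86863711428484, 'rvec': array([ 2.20366253, -2.14973788,  0.13146582]), 'tvec': array([-0.11760035,  0.49219591,  0.87633526])}
wrist {'fx': 377.802632942222, 'fy': 377.802632942222, 'cx': 323.4243239232079, 'cy': 240.49244827287214, 'rvec': array([-2.37193438,  1.61504378,  0.25797046]), 'tvec': array([-0.62383454, -0.04169236,  0.37962012])}
```

View pics/scene0.png

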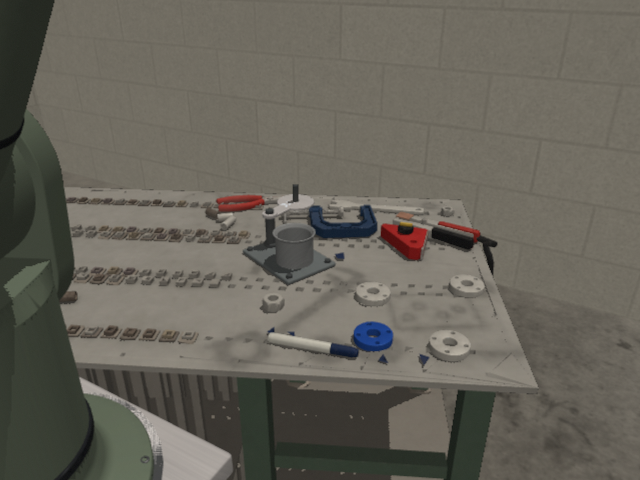

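View pics/top0.png

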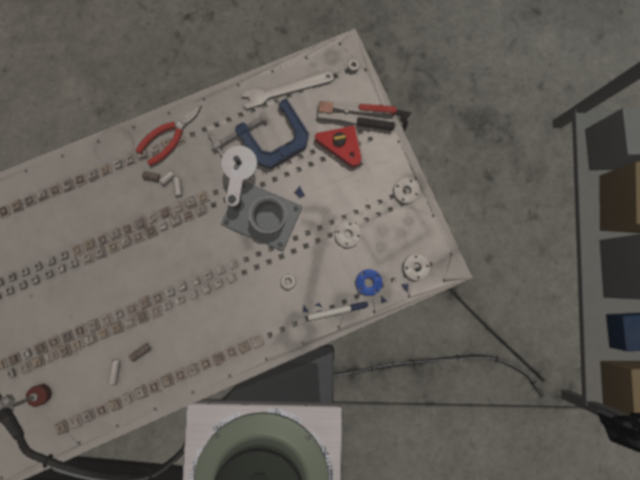

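View pics/wrist0.png

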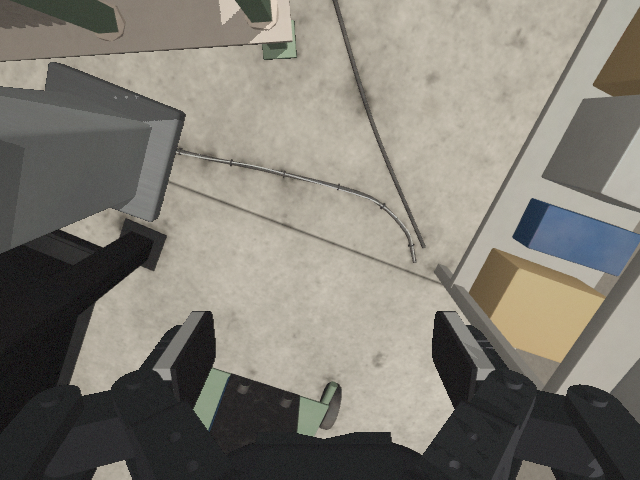

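The top view shows white flanges at about (347,235), (405,191) and (416,267), with the blue decoy at (368,282). The tube is at (267,215), the pivot at (232,200) and the open cover at (239,163). The nut is at (288,282) and the marker at about (335,312).

```bash
cat > h.py <<'E'
import numpy as np,cv2
from scipy.spatial.transform import Rotation as Ro
def ray(ci,px):
    R,_=cv2.Rodrigues(np.array(ci['rvec'])); t=np.array(ci['tvec'])
    K=np.array([[ci['fx'],0,ci['cx']],[0,ci['fy'],ci['cy']],[0,0,1]])
    return -R.T@t, R.T@np.linalg.inv(K)@np.array([px[0],px[1],1.])
def onz(ci,px,z):
    c,d=ray(ci,px); return c+d*(z-c[2])/d[2]
def proj(ci,p):
    K=np.array([[ci['fx'],0,ci['cx']],[0,ci['fy'],ci['cy']],[0,0,1]])
    return cv2.projectPoints(np.array(p,float).reshape(-1,1,3),np.array(ci['rvec']),np.array(ci['tvec']),K,None)[0].reshape(-1,2)
E
python3 - <<'E'
from workcell import bot
from h import *
t=bot.camera_info("top");s=bot.camera_info("scene")
for n,p,z in [("A",(347,235),.012),("B",(405,191),.012),("C",(416,267),.012),("blue",(368,282),.012),("tube",(267,214),.064),("pivot",(232,200),.072),("cover",(239,163),.072),("nut",(288,282),.016)]:
    print(n,onz(t,p,z).round(4))
for n,p,z in [("A",(373,291),.012),("B",(467,284),.012),("C",(449,342),.012),("blue",(373,333),.012),("tube",(294,234),.064)]:
    print(n,onz(s,p,z).round(4))
im=cv2.imread("pics/top0.png")
cv2.imwrite("pics/topc.png",cv2.resize(im[130:330,210:450],None,fx=3.3,fy=3,interpolation=cv2.INTER_CUBIC)[:600])
im=cv2.imread("pics/scene0.png")
cv2.imwrite("pics/scenec.png",cv2.resize(im[170:370,235:500],None,fx=3,fy=3,interpolation=cv2.INTER_CUBIC))
E
```

```text
A [ 0.504  -0.1627  0.012 ]
B [ 0.6023 -0.2857  0.012 ]
C [ 0.4399 -0.3096  0.012 ]
blue [ 0.406  -0.2085  0.012 ]
tube [0.5363 0.0024 0.064 ]
pivot [0.5613 0.0719 0.072 ]
cover [0.6369 0.0613 0.072 ]
nut [ 0.402  -0.0412  0.016 ]
A [ 0.5062 -0.1667  0.012 ]
B [ 0.6021 -0.292   0.012 ]
C [ 0.4398 -0.3121  0.012 ]
blue [ 0.4062 -0.2122  0.012 ]
tube [ 0.5288 -0.0044  0.064 ]
```

View pics/topc.png

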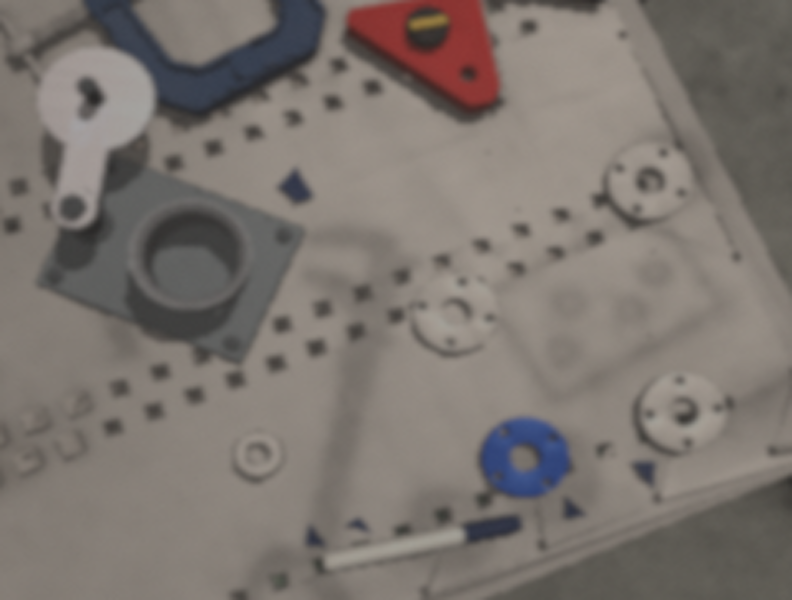

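View pics/scenec.png

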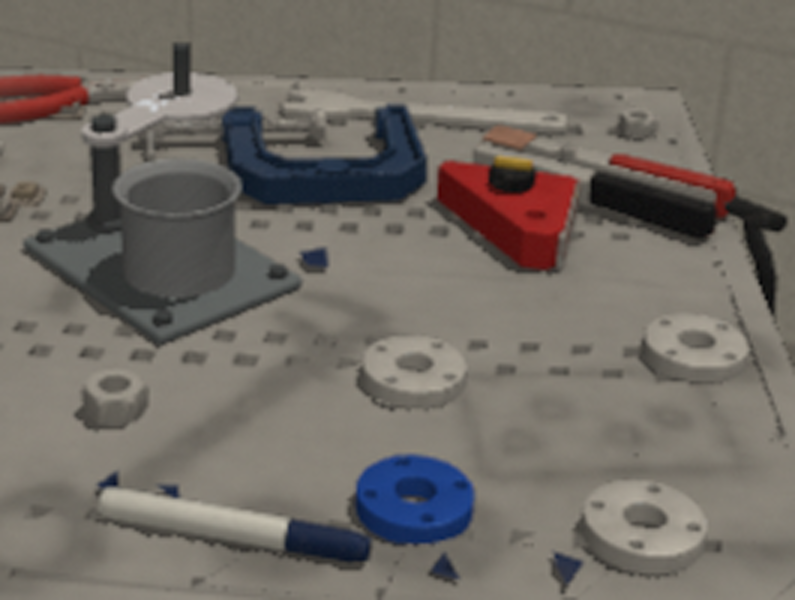

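```bash
cat >> h.py <<'E'
def go(bot,tgt,yaw):
    s=bot.observe(); R=Ro.from_euler('xyz',s['tool_rot'])
    d=R.inv().apply(np.array(tgt)-s['position'])*1000
    y=s['tool_rot'][2]; a=-((yaw-y+np.pi)%(2*np.pi)-np.pi)
    print("rows dx %.1f dy %.1f dz %.1f yaw %.3f"%(*d,a))
E
python3 - <<'E'
from workcell import bot
from h import *
go(bot,(0.49,-0.19,0.23),-0.35)
s=bot.observe();R=Ro.from_euler('xyz',s['tool_rot'])
c,d=ray(bot.camera_info("wrist"),(323,240))
print("cam in tool",R.inv().apply(c-s['position']),R.inv().apply(d))
E
```

```text
rows dx -268.6 dy 1.1 dz 386.5 yaw -0.846
cam in tool [-0.0008282  -0.14260518  0.07855164] [-6.76746356e-04  9.50937773e-01 -3.09386254e-01]
```

```bash
python3 -m crank '[{"hand":0,"dx":-269,"dy":0,"dz":387,"yaw":-0.846},{"hand":0,"dx":-269,"dy":0,"dz":387,"yaw":-0.846},{"hand":0,"dx":-269,"dy":0,"dz":387,"yaw":-0.846},{"hand":0,"dx":-269,"dy":0,"dz":387,"yaw":-0.846},{"hand":0,"dx":-269,"dy":0,"dz":387,"yaw":-0.846},{"hand":0,"dx":-269,"dy":0,"dz":387,"yaw":-0.846},{"hand":0,"dx":-269,"dy":0,"dz":387,"yaw":-0.846},{"hand":0,"dx":-269,"dy":0,"dz":387,"yaw":-0.846},{"hand":0,"dx":-269,"dy":0,"dz":387,"yaw":-0.846},{"hand":0,"dx":-269,"dy":0,"dz":387,"yaw":-0.846},{"hand":0,"dx":-269,"dy":0,"dz":387,"yaw":-0.846},{"hand":0,"dx":-269,"dy":0,"dz":387,"yaw":-0.846}]' 40
python3 -m crank '[{"hand":0,"dx":0,"dy":0,"dz":0,"yaw":0},{"hand":0,"dx":0,"dy":0,"dz":0,"yaw":0}]'
python3 - <<'E'
from workcell import bot
from h import *
import json
ci=bot.camera_info("wrist"); print(bot.observe())
im=bot.grab_frame("wrist")[:,:,::-1]; cv2.imwrite("pics/w1.png",im)
json.dump({k:np.array(v).tolist() for k,v in ci.items()},open("w1.json","w"))
E
```

```text
clock: 1.15
position: [0.4933, -0.1838, 0.2314]
tool_rot: [-1.569, -0.001, -0.344]
force: [-0.5, 1.0, -0.0]
grip_width: 0.0854
clock: 1.32
position: [0.4906, -0.189, 0.2311]
tool_rot: [-1.571, 0.0, -0.348]
force: [0.2, -1.5, 0.3]
grip_width: 0.0856
{'clock': 1.3167, 'qpos': array([ 0.53914152,  0.38371977, -0.36983835,  1.84640312,  0.16799556,
        0.94239956, -0.25371226]), 'qd': array([ 0.03555065, -0.00544008,  0.01989839,  0.00776959,  0.00174303,
       -0.00027373,  0.00900629]), 'joint_efforts': array([ -3.80470097, -75.07497311,  -5.88548988, -35.18607259,
        -0.17282026,  -0.08818866,  -0.38733688]), 'position': array([ 0.49061184, -0.18896963,  0.23108761]), 'tool_rot': array([-1.57081246e+00,  4.79344422e-04, -3.48322168e-01]), 'force': array([ 0.22508232, -1.53927085,  0.32099025]), 'moment': array([-0.0115415 ,  0.01625055, -0.04160467]), 'grip_width': 0.08559958973486859}
```

View pics/w1.png

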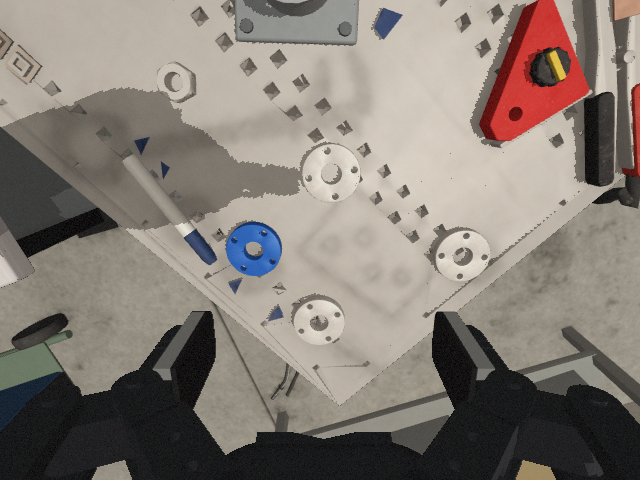

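Run:
```python
from workcell import bot
from h import *
import json
ci=json.load(open("w1.json")); im=cv2.imread("pics/w1.png")
g=cv2.cvtColor(im,cv2.COLOR_BGR2GRAY)
for n,(u,v) in dict(A=(331,172),B=(462,255),C=(319,320)).items():
    c=g[v-36:v+36,u-36:u+36]; print(n,[int(x) for x in np.percentile(c,[10,30,50,70,90])])
    m=(c>205).astype(np.uint8)
    cs,_=cv2.findContours(m,cv2.RETR_EXTERNAL,cv2.CHAIN_APPROX_NONE); k=max(cs,key=cv2.contourArea)
    k=cv2.convexHull(k)
    e=cv2.fitEllipse(k); px=(e[0][0]+u-36,e[0][1]+v-36)
    p=onz(ci,px,.012); r=[np.linalg.norm(onz(ci,(q[0][0]+u-36,q[0][1]+v-36),.012)-p) for q in k]
    print(n,px,e[1],p.round(4),np.mean(r).round(4),np.std(r).round(4))
cr=np.hstack([cv2.resize(im[v-40:v+40,u-40:u+40],None,fx=3.3,fy=3.3) for u,v in ((331,172),(462,255),(319,320))]);cv2.imwrite("pics/w1c.png",cr)
```

```text
A [123, 188, 193, 204, 217]
A (340.79663848876953, 168.87288665771484) (34.97406768798828, 50.42631912231445) [ 0.5159 -0.1634  0.012 ] 0.021 0.0029
B [107, 169, 186, 200, 213]
B (464.8514709472656, 244.04292678833008) (25.737510681152344, 45.219608306884766) [ 0.6091 -0.2772  0.012 ] 0.0191 0.0033
C [128, 173, 179, 183, 206]
C (327.2716598510742, 307.6424312591553) (11.687294006347656, 28.964515686035156) [ 0.4542 -0.2974  0.012 ] 0.0113 0.0034
```

View pics/w1c.png

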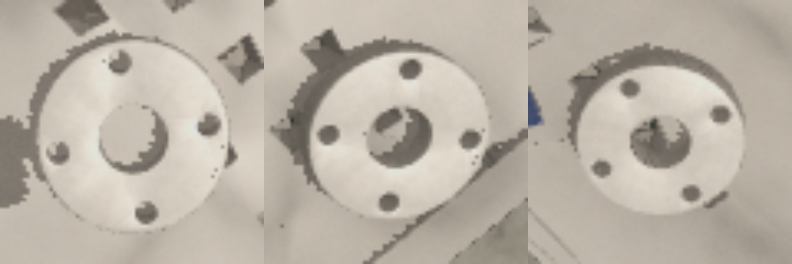

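Run:
```python
from workcell import bot
from h import *
import json
ci=json.load(open("w1.json"))
for n,p in dict(A=(331.4,173.3),B=(462.6,255.9),C=(319,322.4)).items(): print(n,onz(ci,p,.012).round(4))
p=onz(ci,(331.4,173.3),.012)
go(bot,(p[0],p[1],0.06),-0.349)
s=bot.observe();R=Ro.from_euler('xyz',s['tool_rot'])
# tip projections for TCP-plane back offsets
for w in (.0425,.057):
  for b in (0,.008,.013,.019):
    print(w,b,proj(bot.camera_info("wrist"),[s['position']+R.apply([x,-b,0]) for x in(-w,w)]).round(0).tolist())
```

```text
A [ 0.5061 -0.1643  0.012 ]
B [ 0.604  -0.2889  0.012 ]
C [ 0.4397 -0.3111  0.012 ]
rows dx 6.3 dy 171.1 dz 29.7 yaw -0.001
0.0425 0 [[226.0, 314.0], [427.0, 314.0]]
0.0425 0.008 [[222.0, 324.0], [432.0, 324.0]]
0.0425 0.013 [[218.0, 331.0], [435.0, 331.0]]
0.0425 0.019 [[214.0, 339.0], [440.0, 339.0]]
0.057 0 [[192.0, 314.0], [461.0, 314.0]]
0.057 0.008 [[186.0, 324.0], [468.0, 324.0]]
0.057 0.013 [[181.0, 331.0], [472.0, 331.0]]
0.057 0.019 [[176.0, 339.0], [478.0, 339.0]]
```

```bash
python3 -m crank '[{"hand":0,"dx":6.3,"dy":0,"dz":29.7,"yaw":0},{"hand":0,"dx":6.3,"dy":40,"dz":29.7,"yaw":0},{"hand":0,"dx":6.3,"dy":80,"dz":29.7,"yaw":0},{"hand":0,"dx":6.3,"dy":120,"dz":29.7,"yaw":0},{"hand":0,"dx":6.3,"dy":160,"dz":29.7,"yaw":0},{"hand":0,"dx":6.3,"dy":200,"dz":29.7,"yaw":0},{"hand":0,"dx":6.3,"dy":221,"dz":29.7,"yaw":0},{"hand":0,"dx":6.3,"dy":221,"dz":29.7,"yaw":0},{"hand":0,"dx":6.3,"dy":221,"dz":29.7,"yaw":0}]'
python3 - <<'E'
from workcell import bot
from h import *
ci=bot.camera_info("wrist"); s=bot.observe(); print(s['position'],s['tool_rot'])
im=bot.grab_frame("wrist")[:,:,::-1]; cv2.imwrite("pics/w2.png",im)
R=Ro.from_euler('xyz',s['tool_rot'])
for b in (0,.008,.013,.019): print(b,proj(ci,[s['position']+R.apply([x,-b,z]) for x in(-.0425,.0425) for z in (-.011,.011)]).round(0).tolist())
E
```

```text
clock: 2.12
position: [0.5058, -0.1646, 0.0101]
tool_rot: [-1.571, 0.002, -0.351]
force: [1.1, -0.1, -0.1]
grip_width: 0.0856
[ 0.50576487 -0.16464895  0.01008533] [-1.57133058  0.00180637 -0.35124551]
0 [[228.0, 337.0], [224.0, 291.0], [425.0, 337.0], [429.0, 291.0]]
0.008 [[224.0, 347.0], [219.0, 299.0], [430.0, 347.0], [434.0, 299.0]]
0.013 [[221.0, 355.0], [216.0, 305.0], [433.0, 355.0], [438.0, 305.0]]
0.019 [[217.0, 364.0], [211.0, 313.0], [437.0, 364.0], [443.0, 313.0]]
```

View pics/w2.png

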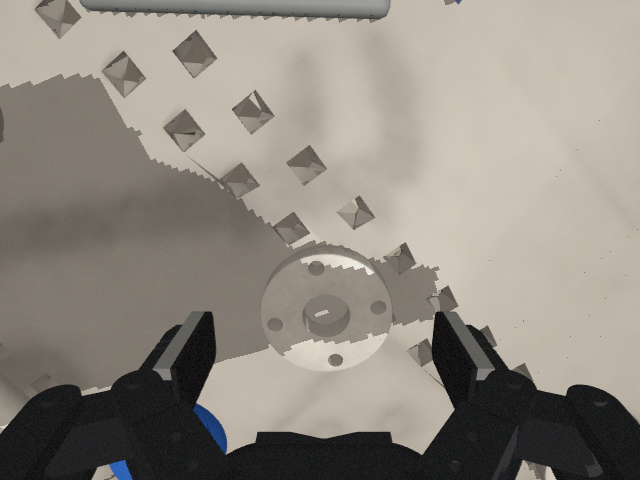

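```bash
python3 -m crank '[{"hand":0,"dx":0,"dy":14,"dz":0,"yaw":0},{"hand":0.2,"dx":0,"dy":14,"dz":0,"yaw":0},{"hand":0.4,"dx":0,"dy":14,"dz":0,"yaw":0},{"hand":0.6,"dx":0,"dy":14,"dz":0,"yaw":0},{"hand":0.6,"dx":0,"dy":14,"dz":0,"yaw":0},{"hand":0.6,"dx":0,"dy":14,"dz":0,"yaw":0},{"hand":0.6,"dx":0,"dy":14,"dz":0,"yaw":0},{"hand":0.6,"dx":0,"dy":14,"dz":0,"yaw":0}]' 60
python3 - <<'E'
from workcell import bot
from h import *
s=bot.observe(); print(s['position'],s['tool_rot'],s['grip_width'])
im=bot.grab_frame("wrist")[:,:,::-1]; cv2.imwrite("pics/w3.png",im)
E
```

```text
clock: 2.83
position: [0.5071, -0.1643, -0.0016]
tool_rot: [-1.571, -0.002, -0.35]
force: [-4.8, 1.8, 21.9]
grip_width: 0.0525
[ 0.50710299 -0.16433016 -0.00155035] [-1.57119307 -0.00180515 -0.35045397] 0.052513199947122724
```

View pics/w3.png

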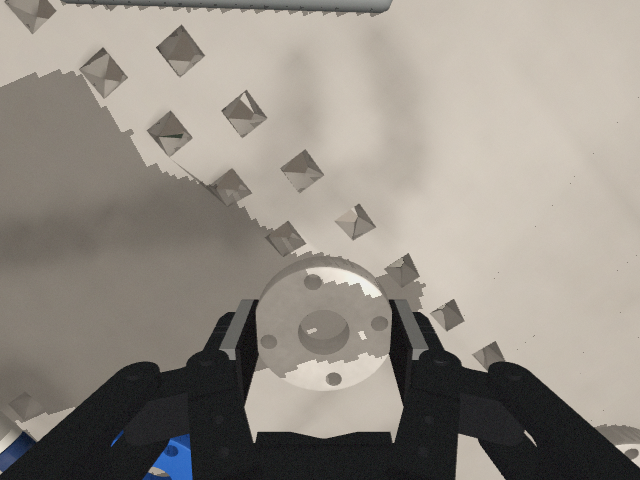

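```bash
python3 -m crank '[{"hand":0.6,"dx":0,"dy":-4,"dz":0,"yaw":0},{"hand":0.6,"dx":0,"dy":-10,"dz":0,"yaw":0},{"hand":0.6,"dx":0,"dy":-20,"dz":0,"yaw":0},{"hand":0.6,"dx":0,"dy":-40,"dz":0,"yaw":0},{"hand":0.6,"dx":0,"dy":-40,"dz":0,"yaw":0}]'
python3 - <<'E'
from workcell import bot
from h import *
s=bot.observe(); print(s['position'],s['tool_rot'],s['grip_width'])
cv2.imwrite("pics/w4.png",bot.grab_frame("wrist")[:,:,::-1])
cv2.imwrite("pics/s4.png",bot.grab_frame("scene")[150:350,250:500,::-1].repeat(3,0).repeat(3,1))
E
```

```text
clock: 3.3
position: [0.508, -0.1644, 0.0398]
tool_rot: [-1.571, -0.004, -0.35]
force: [2.0, -0.1, -2.3]
grip_width: 0.0521
[ 0.50798903 -0.16438835  0.03978124] [-1.57053294 -0.00378343 -0.35028993] 0.05209199919142448
```

View pics/w4.png

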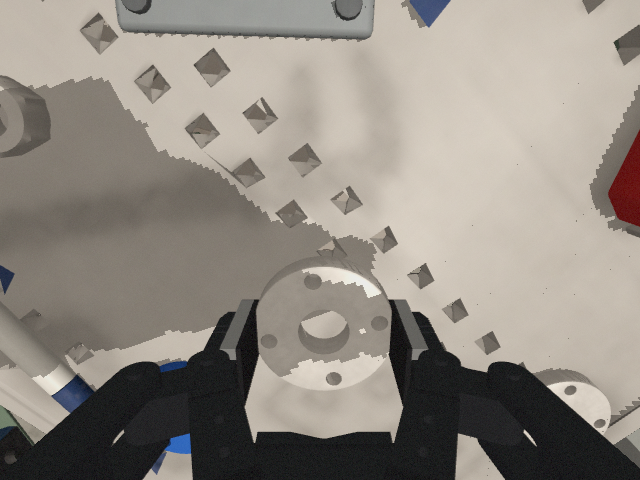

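View pics/s4.png

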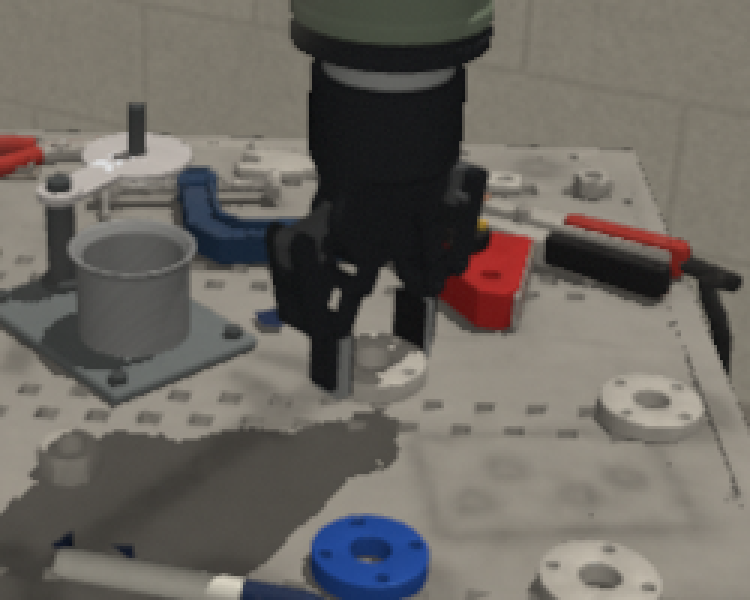

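```bash
python3 -m crank '[{"hand":0.6,"dx":0,"dy":30,"dz":0,"yaw":0},{"hand":0.6,"dx":0,"dy":38.5,"dz":0,"yaw":0},{"hand":0.6,"dx":0,"dy":38.5,"dz":0,"yaw":0},{"hand":0.2,"dx":0,"dy":38.5,"dz":0,"yaw":0},{"hand":0.2,"dx":0,"dy":38,"dz":0,"yaw":0},{"hand":0.2,"dx":0,"dy":35.5,"dz":0,"yaw":0},{"hand":0.6,"dx":0,"dy":35.5,"dz":0,"yaw":0},{"hand":0.6,"dx":0,"dy":35.5,"dz":0,"yaw":0},{"hand":0.6,"dx":0,"dy":35.5,"dz":0,"yaw":0},{"hand":0.6,"dx":0,"dy":35.5,"dz":0,"yaw":0}]'
python3 -m crank '[{"hand":0.6,"dx":0,"dy":-20,"dz":0,"yaw":0},{"hand":0.6,"dx":0,"dy":-60,"dz":0,"yaw":0},{"hand":0.6,"dx":0,"dy":-100,"dz":0,"yaw":0},{"hand":0.6,"dx":0,"dy":-100,"dz":0,"yaw":0},{"hand":0.6,"dx":0,"dy":-100,"dz":0,"yaw":0}]'
python3 - <<'E'
from workcell import bot
from h import *
import json
s=bot.observe(); print(s['position'],s['tool_rot'],s['grip_width'])
ci=bot.camera_info("wrist");json.dump({k:np.array(v).tolist() for k,v in ci.items()},open("w5.json","w"))
cv2.imwrite("pics/w5.png",bot.grab_frame("wrist")[:,:,::-1])
im=bot.grab_frame("scene")[:,:,::-1]; cv2.imwrite("pics/s5full.png",im)
cv2.imwrite("pics/s5.png",im[120:320,250:500].repeat(3,0).repeat(3,1))
E
```

```text
clock: 4.23
position: [0.5065, -0.1639, 0.0016]
tool_rot: [-1.571, -0.0, -0.35]
force: [-5.9, 2.1, 20.4]
grip_width: 0.052
clock: 4.65
position: [0.5075, -0.1644, 0.1027]
tool_rot: [-1.571, -0.004, -0.351]
force: [-0.0, -0.3, -3.2]
grip_width: 0.0521
[ 0.50745637 -0.16441877  0.10265218] [-1.5706804  -0.00356997 -0.35061328] 0.05206429739810574
```

View pics/w5.png

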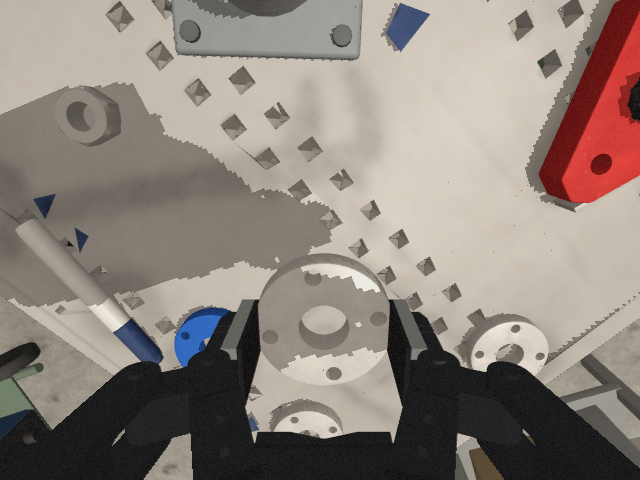

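View pics/s5.png

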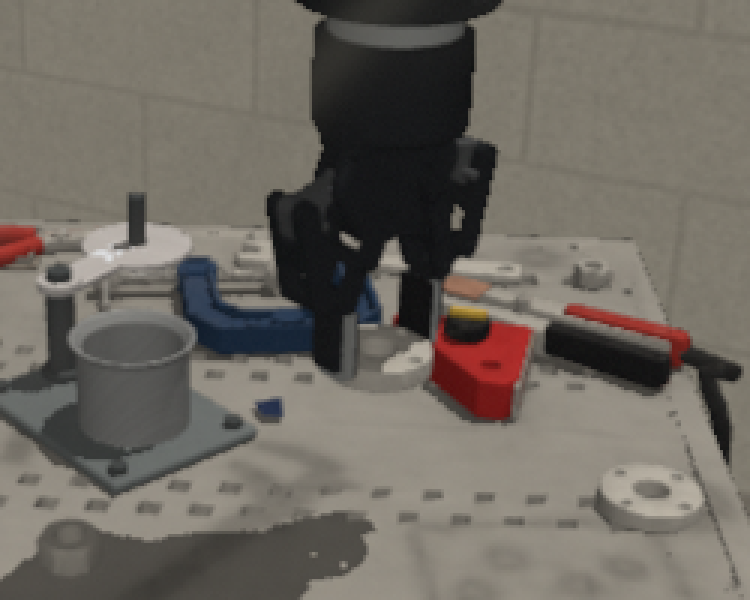

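Run:
```python
from workcell import bot
from h import *
import json
ci=json.load(open("w5.json")); s=bot.observe();R=Ro.from_euler('xyz',s['tool_rot'])
p=onz(ci,(323.75,326.75),s['position'][2]+.0104); print(p,R.inv().apply(p-s['position']))
go(bot,(0.509,-0.066,.15),-0.35)
```

```text
[ 0.50581454 -0.16520954  0.1105742 ] [ 0.00028295 -0.01039997 -0.00124503]
rows dx -30.8 dy -49.8 dz 93.0 yaw -0.000
```

```bash
python3 -m crank '[{"hand":0.6,"dx":-10,"dy":-20,"dz":30,"yaw":0},{"hand":0.6,"dx":-20,"dy":-40,"dz":60,"yaw":0},{"hand":0.6,"dx":-31,"dy":-50,"dz":93,"yaw":0},{"hand":0.6,"dx":-31,"dy":-50,"dz":93,"yaw":0},{"hand":0.6,"dx":-31,"dy":-50,"dz":93,"yaw":0},{"hand":0.6,"dx":-31,"dy":-50,"dz":93,"yaw":0}]'
python3 - <<'E'
from workcell import bot
from h import *
import json
s=bot.observe(); print(s['position'],s['tool_rot'],s['grip_width'])
ci=bot.camera_info("wrist");json.dump({k:np.array(v).tolist() for k,v in ci.items()},open("w6.json","w"))
cv2.imwrite("pics/w6.png",bot.grab_frame("wrist")[:,:,::-1])
E
```

```text
clock: 5.25
position: [0.5086, -0.0661, 0.1496]
tool_rot: [-1.572, 0.002, -0.35]
force: [-0.3, -1.1, -2.8]
grip_width: 0.0512
[ 0.50864442 -0.06612176  0.1495519 ] [-1.57161677  0.00204781 -0.34960815] 0.05123935812272091
```

View pics/w6.png

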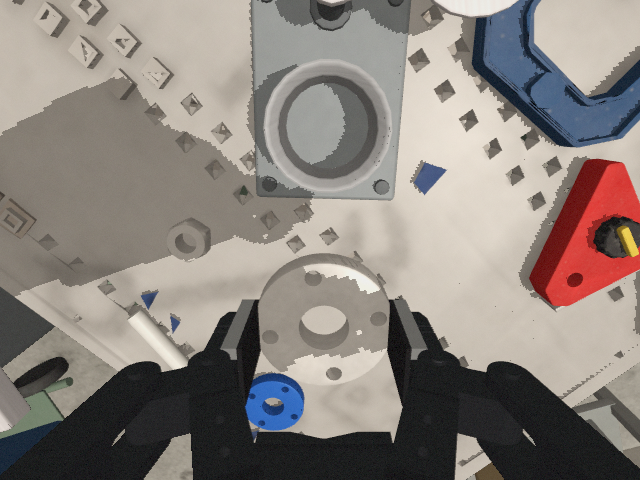

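Run:
```python
from workcell import bot
from h import *
import json
ci=json.load(open("w6.json"))
im=cv2.imread("pics/w6.png")
cv2.imwrite("pics/w6c.png",cv2.resize(im[45:205,240:410],None,fx=3.7,fy=3.7,interpolation=cv2.INTER_CUBIC))
for px in [(264,125),(392,125),(328,59),(328,191)]: print(onz(ci,px,.064).round(4))
q=np.array([onz(ci,px,.064) for px in [(264,125),(392,125),(328,59),(328,191)]])
print((q[0]+q[1])/2,(q[2]+q[3])/2,np.linalg.norm(q[0]-q[1]),np.linalg.norm(q[2]-q[3]))
```

```text
[0.5007 0.0166 0.064 ]
[ 0.5701 -0.0087  0.064 ]
[0.5471 0.0366 0.064 ]
[ 0.5224 -0.0322  0.064 ]
[0.53539901 0.00399005 0.064     ] [0.53476437 0.00219495 0.064     ] 0.07392066264123867 0.07311571121736563
```

View pics/w6c.png

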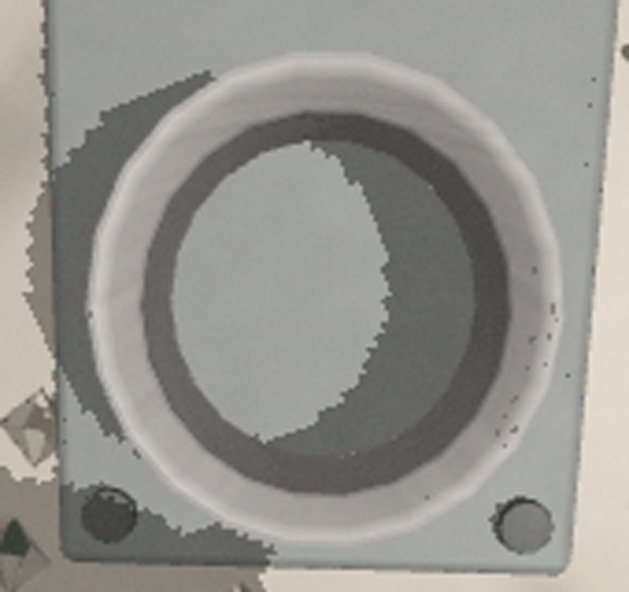

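Run:
```python
from workcell import bot
from h import *
go(bot,(0.5352,0.0036,.0635),-0.35)
```

```text
rows dx 1.0 dy 86.0 dz 75.2 yaw -0.001
```

```bash
python3 -m crank '[{"hand":0.6,"dx":0,"dy":0,"dz":35,"yaw":0},{"hand":0.6,"dx":1,"dy":20,"dz":70,"yaw":0},{"hand":0.6,"dx":1,"dy":40,"dz":75,"yaw":0},{"hand":0.6,"dx":1,"dy":55,"dz":75,"yaw":0},{"hand":0.6,"dx":1,"dy":70,"dz":75,"yaw":0},{"hand":0.6,"dx":1,"dy":80,"dz":75,"yaw":0},{"hand":0.6,"dx":1,"dy":84,"dz":75,"yaw":0},{"hand":0.6,"dx":1,"dy":86,"dz":75,"yaw":0},{"hand":0.6,"dx":1,"dy":86,"dz":75,"yaw":0},{"hand":0.6,"dx":1,"dy":86,"dz":75,"yaw":0}]'
python3 - <<'E'
from workcell import bot
from h import *
s=bot.observe(); print(s['position'],s['tool_rot'],s['grip_width'],s['force'])
cv2.imwrite("pics/w7.png",bot.grab_frame("wrist")[:,:,::-1])
im=bot.grab_frame("scene")[:,:,::-1]
cv2.imwrite("pics/s7.png",im[120:320,200:400].repeat(3,0).repeat(3,1))
E
```

```text
clock: 6.13
position: [0.5363, 0.0039, 0.0653]
tool_rot: [-1.571, -0.001, -0.351]
force: [0.5, -0.4, -2.3]
grip_width: 0.0519
[0.53630179 0.00393133 0.06531487] [-1.57056480e+00 -6.50543561e-04 -3.50550820e-01] 0.05190006244410551 [ 0.48752097 -0.42019595 -2.34116656]
```

View pics/w7.png

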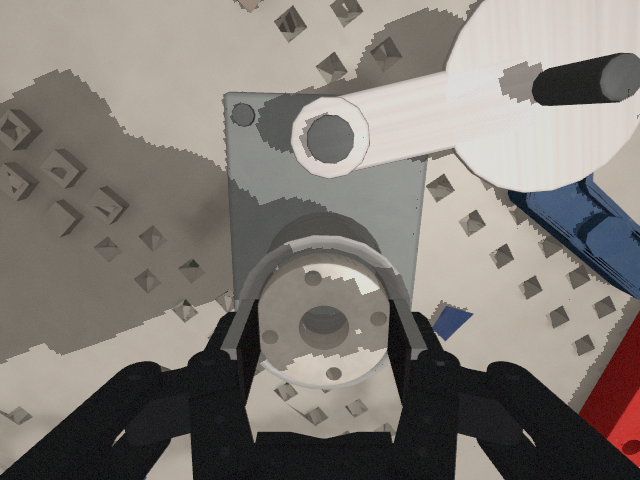

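View pics/s7.png

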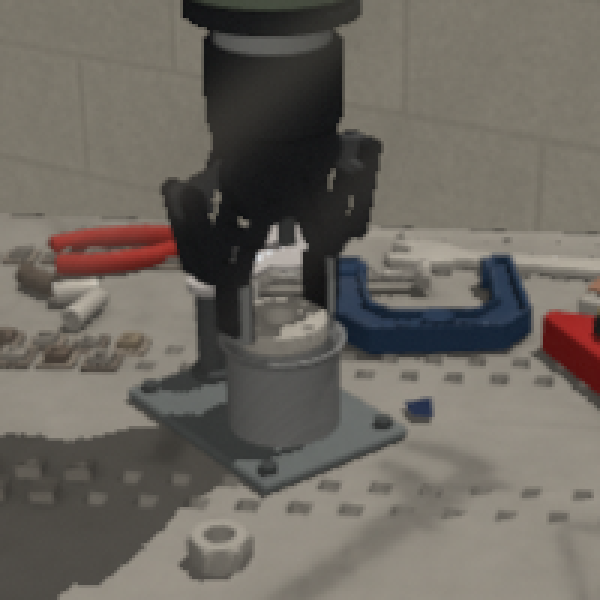

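```bash
python3 -m crank '[{"hand":0.6,"dx":0,"dy":1,"dz":0,"yaw":0},{"hand":0.1,"dx":0,"dy":1,"dz":0,"yaw":0},{"hand":0,"dx":0,"dy":1,"dz":0,"yaw":0},{"hand":0,"dx":0,"dy":1,"dz":0,"yaw":0},{"hand":0,"dx":0,"dy":-30,"dz":-5,"yaw":0},{"hand":0,"dx":0,"dy":-60,"dz":-30,"yaw":0},{"hand":0,"dx":0,"dy":-80,"dz":-60,"yaw":0},{"hand":0,"dx":0,"dy":-85,"dz":-75,"yaw":0},{"hand":0,"dx":0,"dy":-85,"dz":-75,"yaw":0}]'
python3 - <<'E'
from workcell import bot
from h import *
import json
s=bot.observe(); print(s['position'],s['tool_rot'],s['grip_width'],s['force'])
ci=bot.camera_info("wrist");json.dump({k:np.array(v).tolist() for k,v in ci.items()},open("w8.json","w"))
cv2.imwrite("pics/w8.png",bot.grab_frame("wrist")[:,:,::-1])
go(bot,(.604,-.289,.1),-.35)
E
```

```text
clock: 6.98
position: [0.51, -0.0699, 0.1516]
tool_rot: [-1.572, -0.003, -0.354]
force: [-0.1, -0.8, 0.1]
grip_width: 0.0851
[ 0.5100065  -0.06993074  0.15159404] [-1.57186116 -0.00280599 -0.35435654] 0.08513312485511239 [-0.14224573 -0.80195851  0.09581411]
rows dx 164.2 dy 51.1 dz -175.0 yaw -0.003
```

View pics/w8.png

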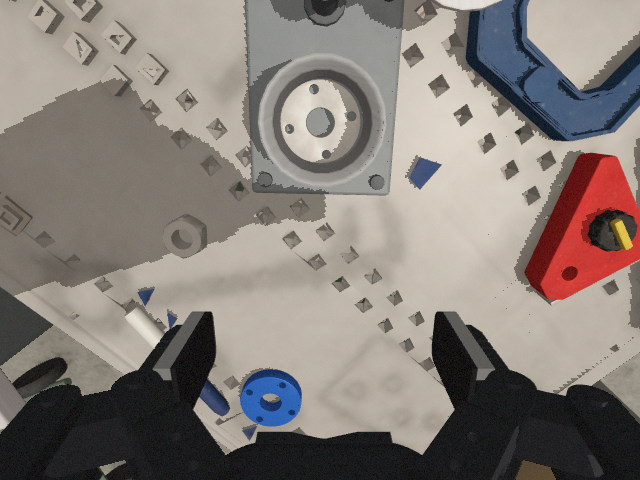

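```bash
python3 -m crank '[{"hand":0,"dx":25,"dy":0,"dz":-27,"yaw":0},{"hand":0,"dx":50,"dy":10,"dz":-55,"yaw":0},{"hand":0,"dx":77,"dy":20,"dz":-82,"yaw":0},{"hand":0,"dx":104,"dy":30,"dz":-110,"yaw":0},{"hand":0,"dx":130,"dy":40,"dz":-138,"yaw":0},{"hand":0,"dx":155,"dy":60,"dz":-165,"yaw":0},{"hand":0,"dx":164,"dy":90,"dz":-175,"yaw":0},{"hand":0,"dx":164,"dy":110,"dz":-175,"yaw":0},{"hand":0,"dx":164,"dy":120,"dz":-175,"yaw":0},{"hand":0,"dx":164,"dy":120,"dz":-175,"yaw":0},{"hand":0,"dx":164,"dy":120,"dz":-175,"yaw":0}]'
python3 - <<'E'
from workcell import bot
from h import *
import json
s=bot.observe(); print(s['position'],s['tool_rot'],s['grip_width'],s['force'])
ci=bot.camera_info("wrist");json.dump({k:np.array(v).tolist() for k,v in ci.items()},open("w9.json","w"))
cv2.imwrite("pics/w9.png",bot.grab_frame("wrist")[:,:,::-1])
go(bot,(.604,-.289,.0045),-.35)
E
```

```text
clock: 7.95
position: [0.6048, -0.2854, 0.03]
tool_rot: [-1.57, 0.0, -0.349]
force: [-0.8, -1.3, 0.3]
grip_width: 0.086
[ 0.60478109 -0.28535212  0.02996341] [-1.57008852e+00  4.77661452e-04 -3.48501112e-01] 0.08597808666025088 [-0.83724105 -1.30942942  0.27763578]
rows dx -0.1 dy 26.4 dz -3.4 yaw 0.001
```

View pics/w9.png

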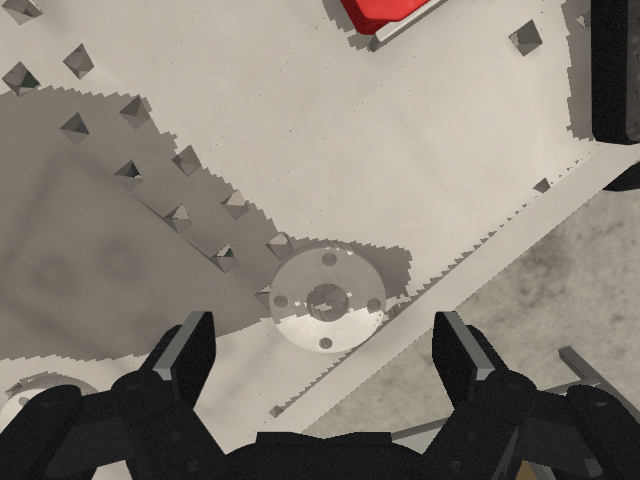

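Run:
```python
from workcell import bot
from h import *
import json
ci=json.load(open("w9.json")); p=onz(ci,(327.5,301.75),.012); print(p)
go(bot,(p[0],p[1],.0045),-.35)
```

```text
[ 0.6041525 -0.288767   0.012    ]
rows dx 0.0 dy 26.4 dz -3.1 yaw 0.001
```

```bash
python3 -m crank '[{"hand":0,"dx":0,"dy":14,"dz":-3,"yaw":0},{"hand":0,"dx":0,"dy":25.5,"dz":-3,"yaw":0},{"hand":0,"dx":0,"dy":25.5,"dz":-3,"yaw":0},{"hand":0.6,"dx":0,"dy":25.5,"dz":-3,"yaw":0},{"hand":0.6,"dx":0,"dy":25.5,"dz":-3,"yaw":0},{"hand":0.6,"dx":0,"dy":25.5,"dz":-3,"yaw":0},{"hand":0.6,"dx":0,"dy":25.5,"dz":-3,"yaw":0},{"hand":0.6,"dx":0,"dy":25.5,"dz":-3,"yaw":0}]' 60
python3 -m crank '[{"hand":0.6,"dx":0,"dy":-20,"dz":0,"yaw":0},{"hand":0.6,"dx":0,"dy":-60,"dz":0,"yaw":0},{"hand":0.6,"dx":0,"dy":-100,"dz":0,"yaw":0},{"hand":0.6,"dx":0,"dy":-100,"dz":0,"yaw":0},{"hand":0.6,"dx":0,"dy":-100,"dz":0,"yaw":0}]'
python3 - <<'E'
from workcell import bot
from h import *
import json
s=bot.observe(); print(s['position'],s['tool_rot'],s['grip_width'],s['force'])
ci=bot.camera_info("wrist");json.dump({k:np.array(v).tolist() for k,v in ci.items()},open("w10.json","w"))
cv2.imwrite("pics/w10.png",bot.grab_frame("wrist")[:,:,::-1])
go(bot,(.5352,.0036,.10),-.35)
E
```

```text
clock: 8.67
position: [0.6041, -0.2899, 0.0057]
tool_rot: [-1.571, -0.002, -0.35]
force: [-1.3, 0.9, 11.2]
grip_width: 0.0509
clock: 9.08
position: [0.6045, -0.2902, 0.107]
tool_rot: [-1.571, -0.004, -0.35]
force: [-1.1, -0.2, -4.1]
grip_width: 0.0503
[ 0.60445931 -0.29023587  0.10699538] [-1.57119056 -0.004326   -0.35024854] 0.05033867534031576 [-1.07901616 -0.17574147 -4.06984937]
rows dx -164.7 dy 4.7 dz 252.3 yaw -0.000
```

View pics/w10.png

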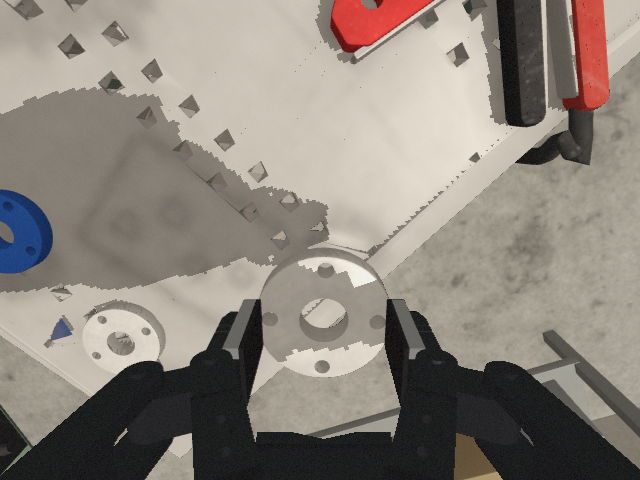

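```bash
python3 - <<'E'
from workcell import bot
from h import *
import json
ci=json.load(open("w10.json")); s=bot.observe();R=Ro.from_euler('xyz',s['tool_rot'])
for z in(.1132,):
  p=onz(ci,(324,319.5),z); print(R.inv().apply(p-s['position']))
go(bot,(.5354,.004,.10),-.35)
E
python3 -m crank '[{"hand":0.6,"dx":-22,"dy":-15,"dz":32,"yaw":0},{"hand":0.6,"dx":-44,"dy":-25,"dz":67,"yaw":0},{"hand":0.6,"dx":-66,"dy":-25,"dz":102,"yaw":0},{"hand":0.6,"dx":-88,"dy":-25,"dz":137,"yaw":0},{"hand":0.6,"dx":-110,"dy":-25,"dz":170,"yaw":0},{"hand":0.6,"dx":-132,"dy":-20,"dz":204,"yaw":0},{"hand":0.6,"dx":-154,"dy":-10,"dz":236,"yaw":0},{"hand":0.6,"dx":-165,"dy":4,"dz":253,"yaw":0},{"hand":0.6,"dx":-165,"dy":4,"dz":253,"yaw":0},{"hand":0.6,"dx":-165,"dy":4,"dz":253,"yaw":0}]'
python3 - <<'E'
from workcell import bot
from h import *
go(bot,(.5354,.004,.0667),-.35)
E
```

```text
[ 2.29961387e-05 -8.19976970e-03  1.02369070e-03]
rows dx -164.7 dy 4.7 dz 252.7 yaw -0.000
clock: 9.97
position: [0.5339, 0.0056, 0.0988]
tool_rot: [-1.572, 0.003, -0.347]
force: [-1.0, -1.2, -2.7]
grip_width: 0.0501
rows dx 2.1 dy 32.1 dz -1.0 yaw 0.003
```

```bash
python3 -m crank '[{"hand":0.6,"dx":1.5,"dy":12,"dz":-1,"yaw":0},{"hand":0.6,"dx":1.5,"dy":22,"dz":-1,"yaw":0},{"hand":0.6,"dx":1.5,"dy":29,"dz":-1,"yaw":0},{"hand":0.6,"dx":1.5,"dy":32,"dz":-1,"yaw":0},{"hand":0.6,"dx":1.5,"dy":32,"dz":-1,"yaw":0},{"hand":0.6,"dx":1.5,"dy":32,"dz":-1,"yaw":0}]'
python3 - <<'E'
from workcell import bot
from h import *
s=bot.observe(); print(s['position'],s['tool_rot'],s['grip_width'],s['force'])
cv2.imwrite("pics/w11.png",bot.grab_frame("wrist")[:,:,::-1])
E
```

```text
clock: 10.47
position: [0.5361, 0.0029, 0.0681]
tool_rot: [-1.571, 0.0, -0.35]
force: [-0.8, 0.2, -3.4]
grip_width: 0.0504
[0.5360844  0.00285458 0.06812946] [-1.57088800e+00  3.57081599e-04 -3.50445027e-01] 0.05038797317362779 [-0.7657797   0.21071599 -3.38545158]
```

View pics/w11.png

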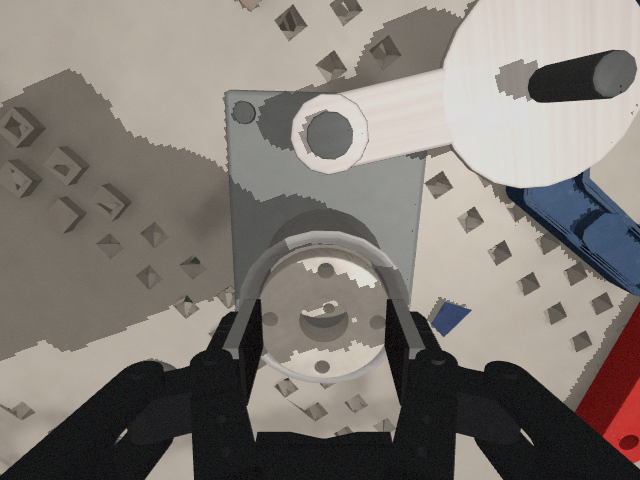

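```bash
python3 -m crank '[{"hand":0.6,"dx":0,"dy":1,"dz":0,"yaw":0},{"hand":0.1,"dx":0,"dy":1,"dz":0,"yaw":0},{"hand":0,"dx":0,"dy":1,"dz":0,"yaw":0},{"hand":0,"dx":0,"dy":1,"dz":0,"yaw":0},{"hand":0,"dx":0,"dy":-30,"dz":-5,"yaw":0},{"hand":0,"dx":0,"dy":-60,"dz":-30,"yaw":0},{"hand":0,"dx":0,"dy":-80,"dz":-60,"yaw":0},{"hand":0,"dx":0,"dy":-85,"dz":-75,"yaw":0},{"hand":0,"dx":0,"dy":-85,"dz":-75,"yaw":0}]'
python3 - <<'E'
from workcell import bot
from h import *
s=bot.observe(); print(s['position'],s['tool_rot'],s['grip_width'],s['force'])
cv2.imwrite("pics/w12.png",bot.grab_frame("wrist")[:,:,::-1])
go(bot,(.4397,-.3111,.03),-.35)
E
```

```text
clock: 11.27
position: [0.5101, -0.0711, 0.1552]
tool_rot: [-1.572, -0.003, -0.354]
force: [0.4, 0.1, -0.0]
grip_width: 0.0852
[ 0.51012874 -0.07107296  0.15515494] [-1.57187686 -0.00293226 -0.35440836] 0.08523686043466103 [ 0.42639607  0.1438749  -0.04628957]
rows dx 17.1 dy 124.4 dz -251.6 yaw -0.003
```

View pics/w12.png

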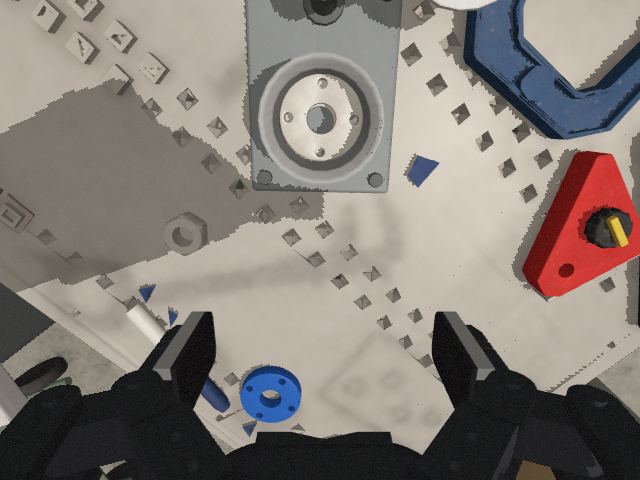

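```bash
python3 -m crank '[{"hand":0,"dx":2,"dy":0,"dz":-36,"yaw":0},{"hand":0,"dx":5,"dy":0,"dz":-75,"yaw":0},{"hand":0,"dx":8,"dy":10,"dz":-114,"yaw":0},{"hand":0,"dx":11,"dy":20,"dz":-153,"yaw":0},{"hand":0,"dx":14,"dy":30,"dz":-192,"yaw":0},{"hand":0,"dx":16,"dy":45,"dz":-228,"yaw":0},{"hand":0,"dx":16,"dy":75,"dz":-250,"yaw":0},{"hand":0,"dx":16,"dy":105,"dz":-250,"yaw":0},{"hand":0,"dx":16,"dy":122,"dz":-250,"yaw":0},{"hand":0,"dx":16,"dy":122,"dz":-250,"yaw":0},{"hand":0,"dx":16,"dy":122,"dz":-250,"yaw":0}]'
python3 - <<'E'
from workcell import bot
from h import *
import json
s=bot.observe(); print(s['position'],s['tool_rot'],s['grip_width'],s['force'])
ci=bot.camera_info("wrist");json.dump({k:np.array(v).tolist() for k,v in ci.items()},open("w13.json","w"))
cv2.imwrite("pics/w13.png",bot.grab_frame("wrist")[:,:,::-1])
go(bot,(.4397,-.3111,.0045),-.35)
E
```

```text
clock: 12.23
position: [0.4399, -0.3064, 0.0307]
tool_rot: [-1.57, 0.002, -0.349]
force: [0.6, 0.3, -0.4]
grip_width: 0.0855
[ 0.43994635 -0.30642141  0.03070125] [-1.56984446  0.00177394 -0.3486822 ] 0.08552621786634915 [ 0.60090561  0.28882129 -0.3541085 ]
rows dx 0.6 dy 27.3 dz -4.3 yaw 0.001
```

View pics/w13.png

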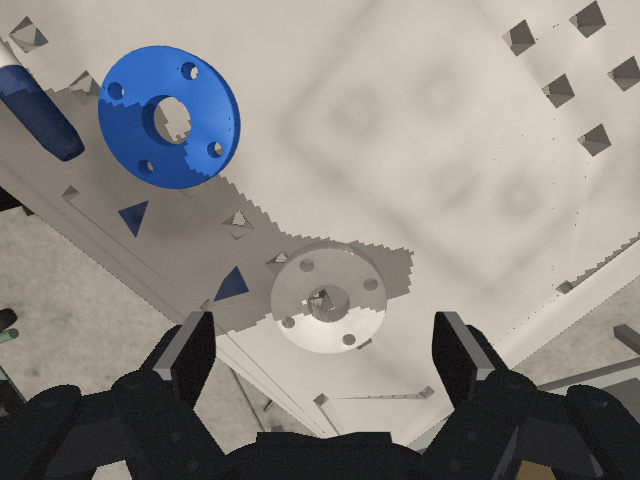

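```bash
python3 -m crank '[{"hand":0,"dx":0.5,"dy":14,"dz":-3.5,"yaw":0},{"hand":0,"dx":0.5,"dy":26.5,"dz":-3.5,"yaw":0},{"hand":0,"dx":0.5,"dy":26.5,"dz":-3.5,"yaw":0},{"hand":0.6,"dx":0.5,"dy":26.5,"dz":-3.5,"yaw":0},{"hand":0.6,"dx":0.5,"dy":26.5,"dz":-3.5,"yaw":0},{"hand":0.6,"dx":0.5,"dy":26.5,"dz":-3.5,"yaw":0},{"hand":0.6,"dx":0.5,"dy":26.5,"dz":-3.5,"yaw":0},{"hand":0.6,"dx":0.5,"dy":26.5,"dz":-3.5,"yaw":0}]' 60
python3 -m crank '[{"hand":0.6,"dx":0,"dy":-20,"dz":0,"yaw":0},{"hand":0.6,"dx":0,"dy":-60,"dz":0,"yaw":0},{"hand":0.6,"dx":0,"dy":-100,"dz":0,"yaw":0},{"hand":0.6,"dx":0,"dy":-100,"dz":0,"yaw":0},{"hand":0.6,"dx":0,"dy":-100,"dz":0,"yaw":0}]'
python3 - <<'E'
from workcell import bot
from h import *
s=bot.observe(); print(s['position'],s['tool_rot'],s['grip_width'],s['force'])
cv2.imwrite("pics/w14.png",bot.grab_frame("wrist")[:,:,::-1])
go(bot,(.5354,.004,.10),-.35)
E
```

```text
clock: 12.95
position: [0.4397, -0.3113, 0.0063]
tool_rot: [-1.571, -0.002, -0.35]
force: [-3.3, 4.0, 20.9]
grip_width: 0.0507
clock: 13.37
position: [0.4398, -0.3119, 0.1071]
tool_rot: [-1.572, -0.004, -0.351]
force: [-1.1, -0.3, -4.7]
grip_width: 0.0501
[ 0.43979452 -0.31189765  0.10713851] [-1.57193575 -0.00397447 -0.3505197 ] 0.050117172460189 [-1.12346419 -0.26748554 -4.7243993 ]
rows dx -17.7 dy 5.3 dz 329.3 yaw -0.000
```

View pics/w14.png

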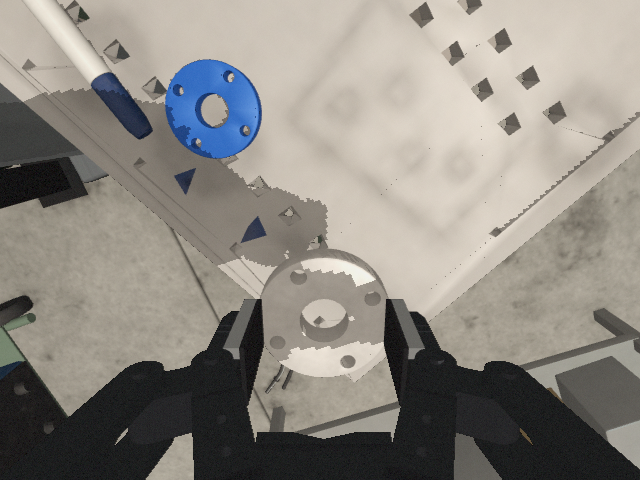

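Third flange is held, level between the pads (centre about (324,320)). Carrying it to the tube.

```bash
python3 -m crank '[{"hand":0.6,"dx":-2,"dy":-15,"dz":36,"yaw":0},{"hand":0.6,"dx":-4,"dy":-25,"dz":75,"yaw":0},{"hand":0.6,"dx":-6,"dy":-25,"dz":114,"yaw":0},{"hand":0.6,"dx":-8,"dy":-25,"dz":153,"yaw":0},{"hand":0.6,"dx":-10,"dy":-25,"dz":192,"yaw":0},{"hand":0.6,"dx":-12,"dy":-25,"dz":231,"yaw":0},{"hand":0.6,"dx":-14,"dy":-20,"dz":270,"yaw":0},{"hand":0.6,"dx":-16,"dy":-10,"dz":305,"yaw":0},{"hand":0.6,"dx":-17.5,"dy":4,"dz":329,"yaw":0},{"hand":0.6,"dx":-17.5,"dy":4,"dz":329,"yaw":0},{"hand":0.6,"dx":-17.5,"dy":4,"dz":329,"yaw":0},{"hand":0.6,"dx":-17.5,"dy":4,"dz":329,"yaw":0}]'
python3 - <<'E'
from workcell import bot
from h import *
go(bot,(.5356,.0033,.0675),-.35)
E
```

```text
clock: 14.42
position: [0.5345, 0.0035, 0.0998]
tool_rot: [-1.572, 0.002, -0.35]
force: [-0.2, -1.3, -3.8]
grip_width: 0.0501
rows dx 1.1 dy 32.3 dz 0.3 yaw 0.000
```

```bash
python3 -m crank '[{"hand":0.6,"dx":0.5,"dy":12,"dz":0,"yaw":0},{"hand":0.6,"dx":0.5,"dy":22,"dz":0,"yaw":0},{"hand":0.6,"dx":0.5,"dy":29,"dz":0,"yaw":0},{"hand":0.6,"dx":0.5,"dy":32.5,"dz":0,"yaw":0},{"hand":0.6,"dx":0.5,"dy":32.5,"dz":0,"yaw":0},{"hand":0.6,"dx":0.5,"dy":32.5,"dz":0,"yaw":0}]'
python3 - <<'E'
from workcell import bot
from h import *
s=bot.observe(); print(s['position'],s['tool_rot'],s['grip_width'],s['force'])
cv2.imwrite("pics/w15.png",bot.grab_frame("wrist")[:,:,::-1])
E
```

```text
clock: 14.92
position: [0.5357, 0.0037, 0.0681]
tool_rot: [-1.571, 0.0, -0.35]
force: [-0.9, 1.3, -3.0]
grip_width: 0.0501
[0.53568571 0.00365158 0.06810233] [-1.57092659e+00  4.73405288e-04 -3.50206775e-01] 0.05010675506633782 [-0.90995983  1.26718109 -2.97804561]
```

View pics/w15.png

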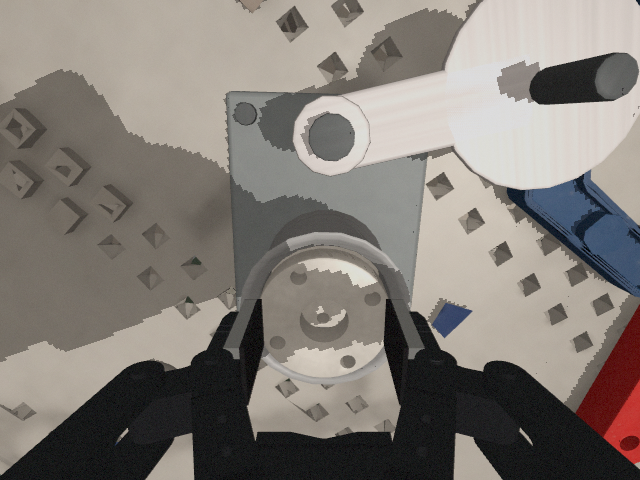

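```bash
python3 -m crank '[{"hand":0.6,"dx":0,"dy":1,"dz":0,"yaw":0},{"hand":0.1,"dx":0,"dy":1,"dz":0,"yaw":0},{"hand":0,"dx":0,"dy":1,"dz":0,"yaw":0},{"hand":0,"dx":0,"dy":1,"dz":0,"yaw":0},{"hand":0,"dx":0,"dy":-30,"dz":-5,"yaw":0},{"hand":0,"dx":0,"dy":-60,"dz":-30,"yaw":0},{"hand":0,"dx":0,"dy":-80,"dz":-60,"yaw":0},{"hand":0,"dx":0,"dy":-85,"dz":-75,"yaw":0},{"hand":0,"dx":0,"dy":-85,"dz":-75,"yaw":0}]'
python3 - <<'E'
from workcell import bot
from h import *
import json
s=bot.observe(); print(s['position'],s['tool_rot'],s['grip_width'],s['force'])
ci=bot.camera_info("wrist");json.dump({k:np.array(v).tolist() for k,v in ci.items()},open("w16.json","w"))
cv2.imwrite("pics/w16.png",bot.grab_frame("wrist")[:,:,::-1])
E
```

```text
clock: 15.72
position: [0.5099, -0.0704, 0.1552]
tool_rot: [-1.572, -0.003, -0.354]
force: [0.6, -1.4, 0.3]
grip_width: 0.0851
[ 0.50986323 -0.07044257  0.15516911] [-1.57187699 -0.0029712  -0.35442303] 0.08512978739609418 [ 0.56371777 -1.39767614  0.30687587]
```

View pics/w16.png

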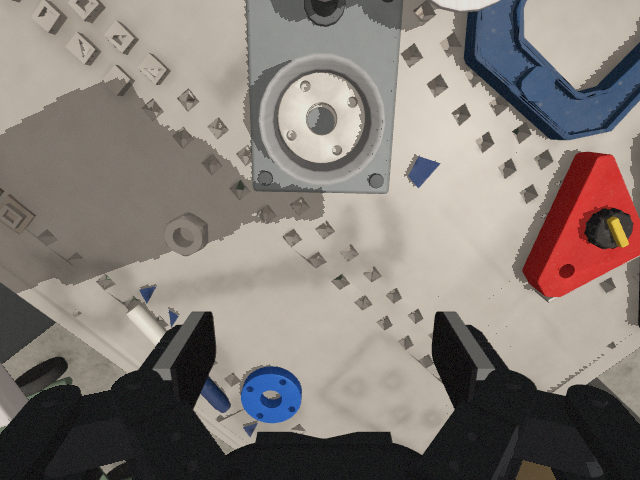

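Run:
```python
from workcell import bot
from h import *
import json
# pose at w15: approximate via tool-relative camera pose
s=bot.observe();R=Ro.from_euler('xyz',s['tool_rot']);ci=bot.camera_info("wrist")
Rc,_=cv2.Rodrigues(np.array(ci['rvec'])); c=-Rc.T@ci['tvec']
rel=R.inv().apply(c-s['position']); Rrel=Rc@R.as_matrix()
R2=Ro.from_euler('xyz',[-1.5708,0,-.350]); Rc2=Rrel@R2.as_matrix().T; c2=np.array([.5357,.0037,.0675])+R2.apply(rel)
ci2=dict(ci); ci2['rvec']=cv2.Rodrigues(Rc2)[0]; ci2['tvec']=-Rc2@c2
print("hub",onz(ci2,(331,135),.074),"pinbase",onz(ci2,(537,84),.072),"pintop",onz(ci2,(616,75),.105))
print("top16", [onz(ci,p,.044).round(4) for p in((277,119),(364,119),(320,75),(320,162))])
go(bot,(.637,.062,.18),1.05)
```

```text
hub [0.56210434 0.07236131 0.074     ] pinbase [0.63328517 0.06404082 0.072     ] pintop [0.63555827 0.06279128 0.105     ]
top16 [array([0.5084, 0.0156, 0.044 ]), array([ 0.5604, -0.0035,  0.044 ]), array([0.5431, 0.0304, 0.044 ]), array([ 0.5247, -0.0191,  0.044 ])]
rows dx 74.0 dy -25.6 dz 166.2 yaw -1.403
```

```bash
python3 -m crank '[{"hand":0,"dx":10,"dy":-25,"dz":10,"yaw":-0.12},{"hand":0,"dx":20,"dy":-35,"dz":40,"yaw":-0.24},{"hand":0,"dx":30,"dy":-35,"dz":70,"yaw":-0.36},{"hand":0,"dx":45,"dy":-35,"dz":100,"yaw":-0.48},{"hand":0,"dx":60,"dy":-30,"dz":130,"yaw":-0.6},{"hand":0,"dx":74,"dy":-26,"dz":160,"yaw":-0.72},{"hand":0,"dx":74,"dy":-26,"dz":166,"yaw":-0.84},{"hand":0,"dx":74,"dy":-26,"dz":166,"yaw":-0.96},{"hand":0,"dx":74,"dy":-26,"dz":166,"yaw":-1.08},{"hand":0,"dx":74,"dy":-26,"dz":166,"yaw":-1.2},{"hand":0,"dx":74,"dy":-26,"dz":166,"yaw":-1.32},{"hand":0,"dx":74,"dy":-26,"dz":166,"yaw":-1.4}]'
python3 -m crank '[{"hand":0.3,"dx":0,"dy":0,"dz":0,"yaw":0},{"hand":0.3,"dx":0,"dy":0,"dz":0,"yaw":0}]' 20
python3 - <<'E'
from workcell import bot
from h import *
import json
s=bot.observe(); print(s['position'],s['tool_rot'],s['grip_width'],s['force'],s['qpos'])
ci=bot.camera_info("wrist");json.dump({k:np.array(v).tolist() for k,v in ci.items()},open("w17.json","w"))
cv2.imwrite("pics/w17.png",bot.grab_frame("wrist")[:,:,::-1])
E
```

```text
clock: 16.77
position: [0.6364, 0.0653, 0.1786]
tool_rot: [-1.57, -0.0, 1.058]
force: [-0.4, -0.7, -1.0]
grip_width: 0.0854
clock: 16.93
position: [0.6364, 0.0647, 0.1787]
tool_rot: [-1.57, -0.0, 1.048]
force: [0.5, -0.4, -0.3]
grip_width: 0.064
[0.63637649 0.06473324 0.17873828] [-1.56977157e+00 -2.53830837e-04  1.04784395e+00] 0.06404523373312869 [ 0.52015128 -0.42097347 -0.33332004] [ 0.25412386  0.68844864 -0.70485224  1.58230263  0.4916023   1.05572575
  0.46266985]
```

View pics/w17.png

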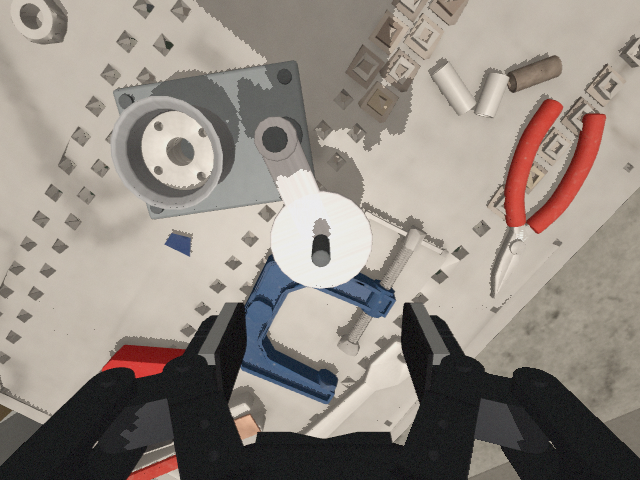

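Run:
```python
from workcell import bot
from h import *
import json
ci=json.load(open("w17.json"))
pt=onz(ci,(321,259),.105); d=onz(ci,(321.5,239),.072); hub=onz(ci,(276,139),.078); tube=onz(ci,(166.5,152.5),.064)
print("pin",pt,"disc",d,"hub",hub,"tube",tube, np.linalg.norm(pt[:2]-hub[:2]),np.linalg.norm(tube[:2]-hub[:2]))
piv=np.array([.5613,.0720]);
for a in (-8,-20,-40,-60,-80,-100,-110): print(a,piv+.075*np.array([np.cos(np.radians(a)),np.sin(np.radians(a))]))
go(bot,(pt[0],pt[1],.082),1.05)
```

```text
pin [0.63680443 0.06232489 0.105     ] disc [0.6349259  0.06357871 0.072     ] hub [0.56244507 0.07276419 0.078     ] tube [0.53319167 0.00307958 0.064     ] 0.07508857398341685 0.07557582697672606
-8 [0.63557011 0.06156202]
-20 [0.63177695 0.04634849]
-40 [0.61875333 0.02379093]
-60 [0.5988     0.00704809]
-80 [ 0.57432361 -0.00186058]
-100 [ 0.54827639 -0.00186058]
-110 [0.53564849 0.00152305]
rows dx -1.8 dy 96.9 dz -1.5 yaw -0.003
```

```bash
python3 -m crank '[{"hand":0.75,"dx":-1.8,"dy":0,"dz":-1.5,"yaw":0},{"hand":0.75,"dx":-1.8,"dy":0,"dz":-1.5,"yaw":0},{"hand":0.75,"dx":-1.8,"dy":15,"dz":-1.5,"yaw":0},{"hand":0.75,"dx":-1.8,"dy":35,"dz":-1.5,"yaw":0},{"hand":0.75,"dx":-1.8,"dy":50,"dz":-1.5,"yaw":0},{"hand":0.75,"dx":-1.8,"dy":50,"dz":-1.5,"yaw":0}]' 20
python3 - <<'E'
from workcell import bot
from h import *
import json
s=bot.observe(); print(s['position'],s['tool_rot'],s['grip_width'],s['force'])
cv2.imwrite("pics/w18.png",bot.grab_frame("wrist")[:,:,::-1])
go(bot,(.6363,.0624,.082),1.05)
E
```

```text
clock: 17.48
position: [0.6355, 0.0611, 0.1263]
tool_rot: [-1.568, 0.003, 1.049]
force: [-0.9, 0.1, -0.8]
grip_width: 0.0219
[0.63552981 0.0611222  0.1263404 ] [-1.56769743  0.00250253  1.04936481] 0.02188838425082349 [-0.87905316  0.13394889 -0.84869179]
rows dx 0.9 dy 46.1 dz 0.3 yaw -0.000
```

View pics/w18.png

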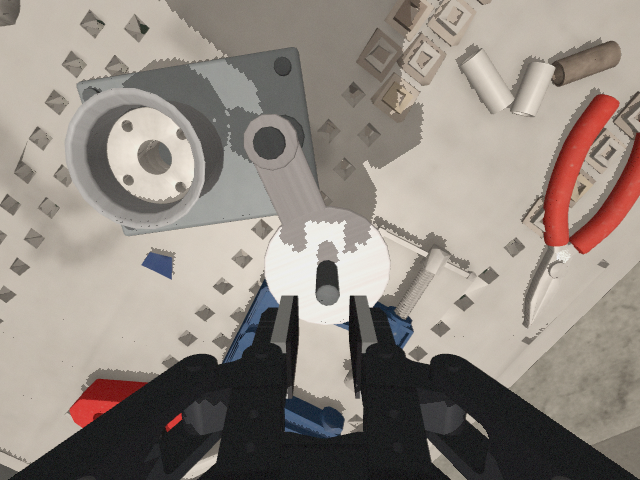

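```bash
python3 -m crank '[{"hand":0.75,"dx":0.7,"dy":12,"dz":0,"yaw":0},{"hand":0.75,"dx":0.7,"dy":24,"dz":0,"yaw":0},{"hand":0.75,"dx":0.7,"dy":36,"dz":0,"yaw":0},{"hand":0.75,"dx":0.7,"dy":44,"dz":0,"yaw":0},{"hand":0.75,"dx":0.7,"dy":44,"dz":0,"yaw":0}]'
python3 - <<'E'
from workcell import bot
from h import *
s=bot.observe(); print(s['position'],s['tool_rot'],s['grip_width'],s['force'])
cv2.imwrite("pics/w19.png",bot.grab_frame("wrist")[:,:,::-1])
R=Ro.from_euler('xyz',[-np.pi/2,0,1.05]); p0=np.array([.6363,.0624,0]); piv=np.array([.562,.0727])
for i in range(1,13):
    a=np.radians(-7.5-52.5*i/12); y=1.05-np.radians(40)*i/12
    p=np.r_[piv+.075*np.array([np.cos(a),np.sin(a)]),0]; d=R.inv().apply(p-p0)*1000
    print(d.round(1)[[0,2]],round(1.05-y,3))
E
```

```text
clock: 17.95
position: [0.6364, 0.062, 0.0832]
tool_rot: [-1.569, 0.002, 1.05]
force: [-0.3, 0.4, -0.3]
grip_width: 0.0212
[0.63635756 0.06196506 0.08322727] [-1.56870773e+00  1.52589195e-03  1.05007432e+00] 0.021245464050036494 [-0.26624482  0.36608199 -0.31548011]
[-4.9 -1.8] 0.058
[-10.4  -3.3] 0.116
[-16.   -4.5] 0.175
[-21.7  -5.2] 0.233
[-27.4  -5.4] 0.291
[-33.2  -5.3] 0.349
[-38.8  -4.6] 0.407
[-44.5  -3.6] 0.465
[-50.   -2.1] 0.524
[-55.4  -0.2] 0.582
[-60.7   2. ] 0.64
[-65.7   4.7] 0.698
```

View pics/w19.png

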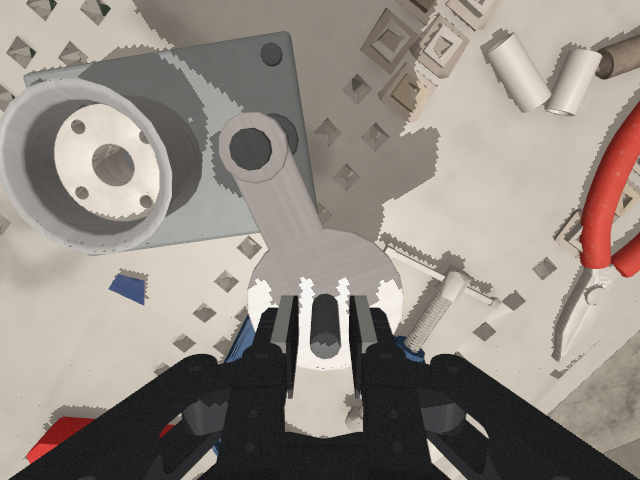

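Pin (325,320) sits centred between the fingers, which are clear of the disc. Now the first half of the arc.

```bash
python3 -m crank '[{"hand":0.75,"dx":-5,"dy":0,"dz":-1.8,"yaw":0.058},{"hand":0.75,"dx":-10.4,"dy":0,"dz":-3.3,"yaw":0.116},{"hand":0.75,"dx":-16,"dy":0,"dz":-4.5,"yaw":0.175},{"hand":0.75,"dx":-21.7,"dy":0,"dz":-5.2,"yaw":0.233},{"hand":0.75,"dx":-27.4,"dy":0,"dz":-5.4,"yaw":0.291},{"hand":0.75,"dx":-33.2,"dy":0,"dz":-5.3,"yaw":0.349},{"hand":0.75,"dx":-38.8,"dy":0,"dz":-4.6,"yaw":0.407},{"hand":0.75,"dx":-44.5,"dy":0,"dz":-3.6,"yaw":0.465},{"hand":0.75,"dx":-50,"dy":0,"dz":-2.1,"yaw":0.524},{"hand":0.75,"dx":-55.4,"dy":0,"dz":-0.2,"yaw":0.582},{"hand":0.75,"dx":-60.7,"dy":0,"dz":2,"yaw":0.64},{"hand":0.75,"dx":-65.7,"dy":0,"dz":4.7,"yaw":0.7}]'
python3 - <<'E'
from workcell import bot
from h import *
s=bot.observe(); print(s['position'],s['tool_rot'],s['grip_width'],s['force'])
cv2.imwrite("pics/w20.png",bot.grab_frame("wrist")[:,:,::-1])
y0=.35
R=Ro.from_euler('xyz',[-np.pi/2,0,y0]); piv=np.array([.562,.0727])
p0=np.r_[piv+.075*np.array([np.cos(np.radians(-60)),np.sin(np.radians(-60))]),0]
for i in range(1,13):
    a=np.radians(-60-51*min(i,12)/12); y=y0-.72*i/12
    p=np.r_[piv+.075*np.array([np.cos(a),np.sin(a)]),0]; d=R.inv().apply(p-p0)*1000
    print(d.round(1)[[0,2]],round(y0-y,3))
E
```

```text
clock: 19.0
position: [0.6011, 0.0072, 0.0861]
tool_rot: [-1.571, -0.002, 0.347]
force: [2.2, -0.9, -1.0]
grip_width: 0.0211
[0.60113152 0.00723512 0.08610857] [-1.57128313 -0.00172326  0.34676677] 0.021114181445102242 [ 2.22598188 -0.90835644 -0.96705097]
[-5.5 -0.8] 0.06
[-11.1  -1.1] 0.12
[-16.6  -1. ] 0.18
[-22.2  -0.6] 0.24
[-27.7   0.3] 0.3
[-33.1   1.6] 0.36
[-38.4   3.3] 0.42
[-43.5   5.4] 0.48
[-48.5   7.8] 0.54
[-53.3  10.7] 0.6
[-57.9  13.8] 0.66
[-62.2  17.3] 0.72
```

View pics/w20.png

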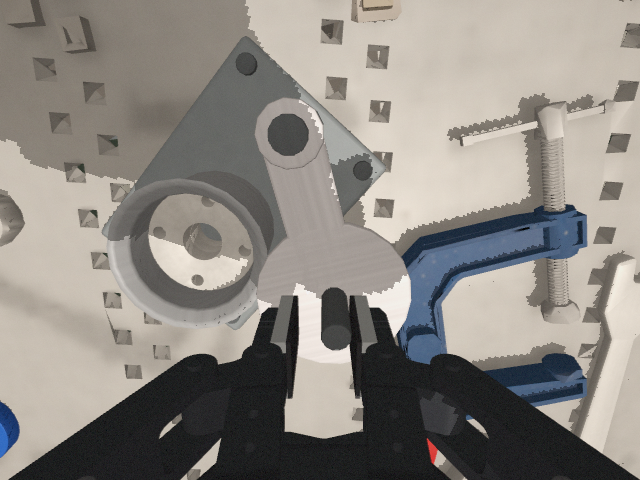

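```bash
python3 -m crank '[{"hand":0.75,"dx":-5.5,"dy":0,"dz":-0.8,"yaw":0.06},{"hand":0.75,"dx":-11.1,"dy":0,"dz":-1.1,"yaw":0.12},{"hand":0.75,"dx":-16.6,"dy":0,"dz":-1,"yaw":0.18},{"hand":0.75,"dx":-22.2,"dy":0,"dz":-0.6,"yaw":0.24},{"hand":0.75,"dx":-27.7,"dy":0,"dz":0.3,"yaw":0.3},{"hand":0.75,"dx":-33.1,"dy":0,"dz":1.6,"yaw":0.36},{"hand":0.75,"dx":-38.4,"dy":0,"dz":3.3,"yaw":0.42},{"hand":0.75,"dx":-43.5,"dy":0,"dz":5.4,"yaw":0.48},{"hand":0.75,"dx":-48.5,"dy":0,"dz":7.8,"yaw":0.54},{"hand":0.75,"dx":-53.3,"dy":0,"dz":10.7,"yaw":0.6},{"hand":0.75,"dx":-57.9,"dy":0,"dz":13.8,"yaw":0.66},{"hand":0.75,"dx":-62.2,"dy":0,"dz":17.3,"yaw":0.7}]'
python3 -m crank '[{"hand":0.75,"dx":-1,"dy":0,"dz":0,"yaw":0},{"hand":0.75,"dx":-2,"dy":0,"dz":0,"yaw":0},{"hand":0.75,"dx":-3,"dy":0,"dz":0,"yaw":0}]'
python3 - <<'E'
from workcell import bot
from h import *
s=bot.observe(); print(s['position'],s['tool_rot'],s['grip_width'],s['force'])
cv2.imwrite("pics/w21.png",bot.grab_frame("wrist")[:,:,::-1])
E
```

```text
clock: 20.05
position: [0.5364, 0.0025, 0.0858]
tool_rot: [-1.571, -0.001, -0.352]
force: [0.8, -1.3, 0.1]
grip_width: 0.0216
clock: 20.3
position: [0.5339, 0.0036, 0.0856]
tool_rot: [-1.57, -0.001, -0.348]
force: [1.0, 0.7, 0.8]
grip_width: 0.0212
[0.53386035 0.00364946 0.08558932] [-1.57033589e+00 -6.34269471e-04 -3.47734138e-01] 0.021222718082462594 [1.02338575 0.65817611 0.80164059]
```

View pics/w21.png

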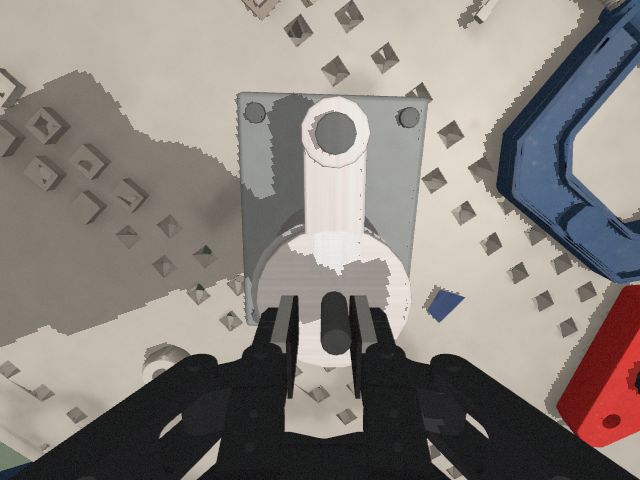

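```bash
python3 -m crank '[{"hand":0.75,"dx":-1,"dy":0,"dz":0,"yaw":0},{"hand":0.75,"dx":-2,"dy":0,"dz":0,"yaw":0},{"hand":0.75,"dx":-2,"dy":0,"dz":0,"yaw":0}]'
python3 -m crank '[{"hand":0.75,"dx":-1,"dy":0,"dz":0,"yaw":0},{"hand":0.75,"dx":-1.5,"dy":0,"dz":0,"yaw":0},{"hand":0.75,"dx":-1.5,"dy":0,"dz":0,"yaw":0}]'
```

```text
clock: 20.6
position: [0.5316, 0.0042, 0.0854]
tool_rot: [-1.571, -0.0, -0.35]
force: [1.1, 0.6, -0.3]
grip_width: 0.0214
clock: 20.85
position: [0.5313, 0.0043, 0.0855]
tool_rot: [-1.57, -0.002, -0.35]
force: [9.5, -3.2, -4.7]
grip_width: 0.0215
```

```bash
python3 -m crank '[{"hand":0.75,"dx":-0.7,"dy":0,"dz":0,"yaw":0},{"hand":0.75,"dx":-0.7,"dy":0,"dz":0,"yaw":0}]'
python3 -m crank '[{"hand":0.75,"dx":4,"dy":0,"dz":0,"yaw":0},{"hand":0.7,"dx":5.5,"dy":0,"dz":0,"yaw":0},{"hand":0.6,"dx":6,"dy":0,"dz":0,"yaw":0},{"hand":0.6,"dx":6,"dy":-15,"dz":0,"yaw":0},{"hand":0.6,"dx":6,"dy":-40,"dz":0,"yaw":0},{"hand":0.6,"dx":6,"dy":-75,"dz":0,"yaw":0},{"hand":0.6,"dx":6,"dy":-110,"dz":-30,"yaw":0},{"hand":0.6,"dx":6,"dy":-120,"dz":-60,"yaw":0},{"hand":0.6,"dx":6,"dy":-120,"dz":-90,"yaw":0},{"hand":0.6,"dx":6,"dy":-120,"dz":-90,"yaw":0}]'
python3 - <<'E'
from workcell import bot
from h import *
import json
s=bot.observe(); print(s['position'],s['tool_rot'],s['grip_width'],s['force'])
ci=bot.camera_info("wrist");json.dump({k:np.array(v).tolist() for k,v in ci.items()},open("w22.json","w"))
cv2.imwrite("pics/w22.png",bot.grab_frame("wrist")[:,:,::-1])
im=bot.grab_frame("scene")[:,:,::-1]; cv2.imwrite("pics/s22.png",im)
E
```

```text
clock: 21.02
position: [0.5312, 0.0044, 0.0856]
tool_rot: [-1.57, -0.003, -0.35]
force: [12.3, -4.7, -8.0]
grip_width: 0.022
clock: 21.85
position: [0.5023, -0.0872, 0.2061]
tool_rot: [-1.573, -0.001, -0.356]
force: [0.9, -0.0, -0.3]
grip_width: 0.034
[ 0.50226096 -0.08722624  0.20606622] [-1.57330184e+00 -8.24079203e-04 -3.55742392e-01] 0.03398096991841797 [ 0.87635189 -0.03818265 -0.34354452]
```

View pics/w22.png

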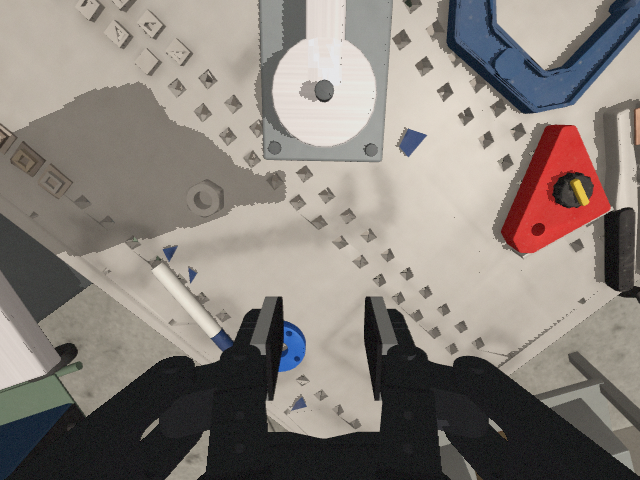

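View pics/s22.png

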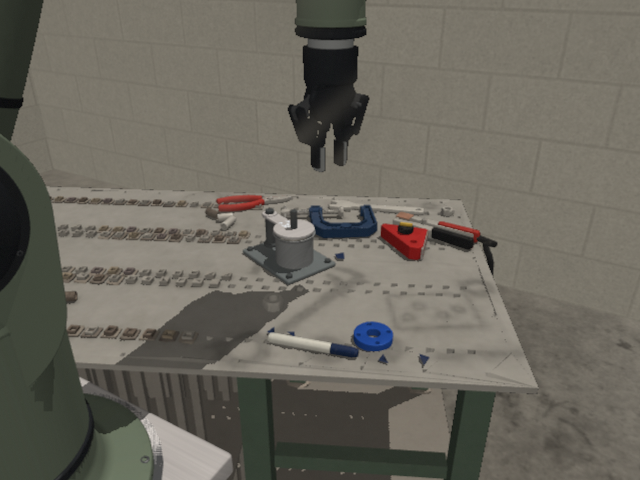

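Run:
```python
from h import *
import json
ci=json.load(open("w22.json")); print(onz(ci,(324.5,91),.072), onz(ci,(324,91),.105))
im=cv2.imread("pics/w22.png"); cv2.imwrite("pics/w22c.png",cv2.resize(im[0:170,240:410],None,fx=3.5,fy=3.5,interpolation=cv2.INTER_CUBIC))
```

```text
[0.53524053 0.00292182 0.072     ] [0.5341748  0.00126771 0.105     ]
```

View pics/w22c.png

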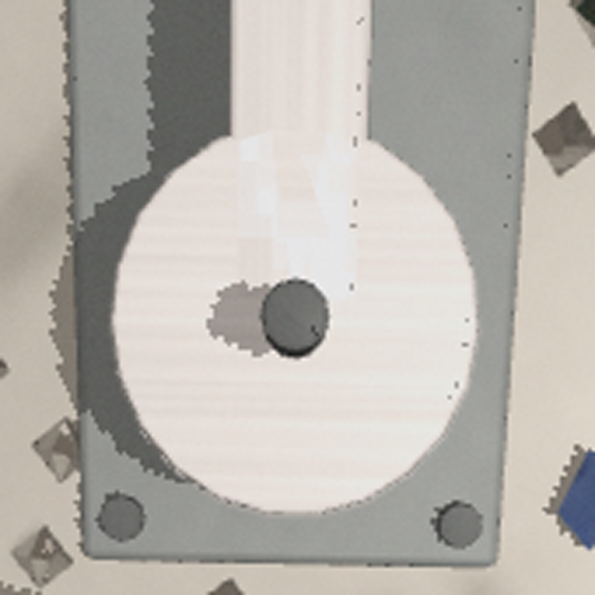

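```bash
python3 -m crank '[{"hand":0.6,"dx":0,"dy":0,"dz":0,"yaw":0},{"hand":0.6,"dx":0,"dy":0,"dz":0,"yaw":0},{"hand":0.6,"dx":0,"dy":0,"dz":0,"yaw":0}]'; python3 -c "
from workcell import bot
print(bot.job_done())"
```

```text
clock: 22.2
position: [0.5043, -0.0807, 0.205]
tool_rot: [-1.571, 0.001, -0.349]
force: [-0.8, 0.3, -0.3]
grip_width: 0.0339
the job is handed in; nothing more can be done
None
```

The three steel flanges are stacked flat in the tube and the cover is shut. I handed the job in at about 22 s of the 72 s allowed, with the gripper clear of everything.

- **Flanges:** I dropped them in one at a time. After each drop the wrist picture showed a ring lying level in the bore. After the third, the top ring measured 53–55 mm across at the expected 44 mm height, against the real 56 mm.
- **Cover:** I swung it by its pin until the push force rose to about 13 N and the pin stopped moving, so it is against the stop. With the gripper away, the disc's centre measured (0.535, 0.003), the same as the tube mouth's, and the arm lay parallel to the plate edges.
- **Left alone:** I never touched the nut, the marker or the blue ring, and they look unmoved in the last pictures.
- **Off-plan or disagreeing:**
    - I gripped the first flange too low, so I set it back down and gripped it again higher.
    - Closing on the flanges pushed the wrist up with 11–22 N, well under the limit.
    - The reported opening read 50–52 mm on the 56 mm flanges.
    - The scene camera placed the tube about 7–10 mm away from the wrist and top views. I went with the wrist camera, and the drops and the cover check fit it.

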